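# Change over the bench shaker: finished jars out, freshly capped jars in

### The job

Change over the bench shaker: lift its cover plate off the two guide pins and put it aside on the bench, take the finished jars (red band) out of the carrier and stand them upright in the steel tray. Push one of the loose blue caps fully home on the tapered neck of every fresh jar (green band), down to the shoulder so that it grips, and stand every capped fresh jar upright in a pocket of the carrier; then set the cover back over both pins so that it lies flat on the rim all round. Do not disturb the timer or the beaker.

Things in the scene. Friction and masses are not known exactly. Their poses are not given: they have to be found in the camera images.
- jar_1: Fresh sample jar, white with a green band, loose, upright, 0.18 kg. Round body 48 mm wide, 60 mm tall up to a flat shoulder; above it a bare neck, 34 mm wide at the shoulder, tapering by 2 degrees a side, with a chamfered mouth 28 mm wide, 93 mm above the foot. Origin: centre of the underside, z up. Two or three jars are present; an absent one reads None
- jar_2: Another fresh jar like jar_1, same size and origin, or absent. How a cap fits any jar: it drops freely over the neck until its lower edge is about 67 mm above the jar's underside; then it must be pushed 7 mm further, against friction rising to some 10 to 16 N, until its lower edge meets the shoulder, 60 mm above the underside
- jar_3: Another fresh jar like jar_1, same size and origin, or absent. With its cap fully home a jar stands 99 mm tall, and friction holds the cap so firmly that the jar can be carried by it
- cap_1: Loose blue push-on cap, 44 mm wide and 39 mm tall, knurled, closed on top, open below (35 mm deep inside, with grip ribs), 0.05 kg. Origin: centre of its lower, open edge; z up through the closed top. It starts open side down on a pale blue sheet of bench paper. All caps are alike and fit any jar; there can be one cap more than jars
- cap_2: Another cap like cap_1, on the bench paper
- cap_3: Another cap like cap_1, on the bench paper
- done_1: Finished jar, white with a red band, its blue cap already home: the same sizes as a fresh capped jar (body 48 mm wide and 60 mm tall, cap 44 mm wide above it, 99 mm in all), 0.23 kg. Origin: centre of the underside, z up. It starts in the first pocket, or is absent (None); one or two finished jars are present
- done_2: Finished jar like done_1, in the middle pocket, or absent
- done_3: Finished jar like done_1, in the third pocket, or absent
- cover: Loose blue metal cover plate of the shaker, 112 mm (x) by 225 mm (y) by 5 mm, 0.3 kg, with an 11 mm hole near each short end (y = +-101.5 mm) for the guide pins and a black handle along y on its middle. Alike after a half turn. Origin: centre of the underside, z up. It starts seated on the shaker's pins
- cover_handle (a point): Centre of the cover's black handle bar, 34.5 mm above the cover's underside; the bar is 13 mm wide (x), 92 mm long (y) and 13 mm high, on two posts
- shaker: Fixed bench shaker: white base 134 x 231 mm carrying an open aluminium box (the carrier). Origin: centre of the underside; x the short way (the dial faces -x), y the long way, z up. Carrier inside 100 mm (x) by 181 mm (y), outside 112 x 225 mm; inner floor 50 mm, rim 153 mm above the bench. Capped jars end 4 mm below the rim; a cap not pressed home stands above it
- pocket_1 (a point): Centre of the floor of the first of three square pockets for the jars, 55 mm wide, in a row along the shaker's y, 63 mm apart, in dark foam 24 mm thick on the carrier's floor; this one at y = -63 mm of the shaker
- pocket_2 (a point): Centre of the floor of the middle pocket (y = 0 of the shaker)
- pocket_3 (a point): Centre of the floor of the third pocket (y = +63 mm of the shaker)
- rim (a point): Centre of the carrier's mouth at rim height: the seated cover's origin lies here. Two steel guide pins, 7 mm thick, domed, 18 mm high, stand on the carrier's thick end walls at y = +-101.5 mm of the shaker
- tray: Fixed stainless tray, 169 mm (its x) by 249 mm (its y), rim 22 mm high, inner floor 2 mm above the bench; origin: centre of its underside
- timer: Bystander: small white timer, 60 x 64 x 19 mm, lying on the bench; origin: centre of the underside
- beaker: Bystander: clear beaker, 66 mm wide and 78 mm tall, standing on the bench; origin: centre of the underside
Mind the look-alikes: they are no part of the job. Leave any pink look-alike of the cap_3 alone. Leave any pink look-alike of the cap_1 alone.

How it is judged:
On the way, in this order (a step that is already met when the one before it is completed fails the run):
1. the cover plate has been lifted off the pins and put aside (horizontal distance between cover and shaker above 0.1 m), for 0.2 s.
2. with the cover still off, every fresh jar stands in a pocket of the carrier with a cap pressed home and every finished jar stands in the tray (((horizontal distance between cap_1 and jar_1 below 0.004 m and z of cap_1 in the frame of jar_1 between 0.057 and 0.0625 m and angle between the z axis of cap_1 and the z axis of jar_1, either way round below 0.06 rad) or (horizontal distance between cap_2 and jar_1 below 0.004 m and z of cap_2 in the frame of jar_1 between 0.057 and 0.0625 m and angle between the z axis of cap_2 and the z axis of jar_1, either way round below 0.06 rad) or (horizontal distance between cap_3 and jar_1 below 0.004 m and z of cap_3 in the frame of jar_1 between 0.057 and 0.0625 m and angle between the z axis of cap_3 and the z axis of jar_1, either way round below 0.06 rad)) and z of jar_1 in the frame of shaker between 0.046 and 0.054 m and x of jar_1 in the frame of shaker between -0.012 and 0.012 m and y of jar_1 in the frame of shaker between -0.075 and 0.075 m and angle between each of jar_1, done_1, jar_2, done_2, jar_3, done_3's own z axis and vertical below 0.1 rad and z of done_1 in the frame of tray between -0.002 and 0.008 m and x of done_1 in the frame of tray between -0.07 and 0.07 m and y of done_1 in the frame of tray between -0.11 and 0.11 m and ((horizontal distance between cap_1 and jar_2 below 0.004 m and z of cap_1 in the frame of jar_2 between 0.057 and 0.0625 m and angle between the z axis of cap_1 and the z axis of jar_2, either way round below 0.06 rad) or (horizontal distance between cap_2 and jar_2 below 0.004 m and z of cap_2 in the frame of jar_2 between 0.057 and 0.0625 m and angle between the z axis of cap_2 and the z axis of jar_2, either way round below 0.06 rad) or (horizontal distance between cap_3 and jar_2 below 0.004 m and z of cap_3 in the frame of jar_2 between 0.057 and 0.0625 m and angle between the z axis of cap_3 and the z axis of jar_2, either way round below 0.06 rad)) and z of jar_2 in the frame of shaker between 0.046 and 0.054 m and x of jar_2 in the frame of shaker between -0.012 and 0.012 m and y of jar_2 in the frame of shaker between -0.075 and 0.075 m and z of done_2 in the frame of tray between -0.002 and 0.008 m and x of done_2 in the frame of tray between -0.07 and 0.07 m and y of done_2 in the frame of tray between -0.11 and 0.11 m and ((horizontal distance between cap_1 and jar_3 below 0.004 m and z of cap_1 in the frame of jar_3 between 0.057 and 0.0625 m and angle between the z axis of cap_1 and the z axis of jar_3, either way round below 0.06 rad) or (horizontal distance between cap_2 and jar_3 below 0.004 m and z of cap_2 in the frame of jar_3 between 0.057 and 0.0625 m and angle between the z axis of cap_2 and the z axis of jar_3, either way round below 0.06 rad) or (horizontal distance between cap_3 and jar_3 below 0.004 m and z of cap_3 in the frame of jar_3 between 0.057 and 0.0625 m and angle between the z axis of cap_3 and the z axis of jar_3, either way round below 0.06 rad)) and z of jar_3 in the frame of shaker between 0.046 and 0.054 m and x of jar_3 in the frame of shaker between -0.012 and 0.012 m and y of jar_3 in the frame of shaker between -0.075 and 0.075 m and z of done_3 in the frame of tray between -0.002 and 0.008 m and x of done_3 in the frame of tray between -0.07 and 0.07 m and y of done_3 in the frame of tray between -0.11 and 0.11 m and horizontal distance between cover and shaker above 0.08 m), for 0.2 s.
At the end, for the whole second after the job is handed in: Finished jars stand upright in the tray; every fresh jar stands upright in a pocket, on the floor within 4 mm, its cap within 2.5 mm of the shoulder; the cover lies flat on the rim over both pins, within 2.5 mm in height and 6 mm sideways, at rest (((horizontal distance between cap_1 and jar_1 below 0.004 m and z of cap_1 in the frame of jar_1 between 0.057 and 0.0625 m and angle between the z axis of cap_1 and the z axis of jar_1, either way round below 0.06 rad) or (horizontal distance between cap_2 and jar_1 below 0.004 m and z of cap_2 in the frame of jar_1 between 0.057 and 0.0625 m and angle between the z axis of cap_2 and the z axis of jar_1, either way round below 0.06 rad) or (horizontal distance between cap_3 and jar_1 below 0.004 m and z of cap_3 in the frame of jar_1 between 0.057 and 0.0625 m and angle between the z axis of cap_3 and the z axis of jar_1, either way round below 0.06 rad)) and z of jar_1 in the frame of shaker between 0.046 and 0.054 m and x of jar_1 in the frame of shaker between -0.012 and 0.012 m and y of jar_1 in the frame of shaker between -0.075 and 0.075 m and angle between each of jar_1, done_1, jar_2, done_2, jar_3, done_3's own z axis and vertical below 0.1 rad and z of done_1 in the frame of tray between -0.002 and 0.008 m and x of done_1 in the frame of tray between -0.07 and 0.07 m and y of done_1 in the frame of tray between -0.11 and 0.11 m and ((horizontal distance between cap_1 and jar_2 below 0.004 m and z of cap_1 in the frame of jar_2 between 0.057 and 0.0625 m and angle between the z axis of cap_1 and the z axis of jar_2, either way round below 0.06 rad) or (horizontal distance between cap_2 and jar_2 below 0.004 m and z of cap_2 in the frame of jar_2 between 0.057 and 0.0625 m and angle between the z axis of cap_2 and the z axis of jar_2, either way round below 0.06 rad) or (horizontal distance between cap_3 and jar_2 below 0.004 m and z of cap_3 in the frame of jar_2 between 0.057 and 0.0625 m and angle between the z axis of cap_3 and the z axis of jar_2, either way round below 0.06 rad)) and z of jar_2 in the frame of shaker between 0.046 and 0.054 m and x of jar_2 in the frame of shaker between -0.012 and 0.012 m and y of jar_2 in the frame of shaker between -0.075 and 0.075 m and z of done_2 in the frame of tray between -0.002 and 0.008 m and x of done_2 in the frame of tray between -0.07 and 0.07 m and y of done_2 in the frame of tray between -0.11 and 0.11 m and ((horizontal distance between cap_1 and jar_3 below 0.004 m and z of cap_1 in the frame of jar_3 between 0.057 and 0.0625 m and angle between the z axis of cap_1 and the z axis of jar_3, either way round below 0.06 rad) or (horizontal distance between cap_2 and jar_3 below 0.004 m and z of cap_2 in the frame of jar_3 between 0.057 and 0.0625 m and angle between the z axis of cap_2 and the z axis of jar_3, either way round below 0.06 rad) or (horizontal distance between cap_3 and jar_3 below 0.004 m and z of cap_3 in the frame of jar_3 between 0.057 and 0.0625 m and angle between the z axis of cap_3 and the z axis of jar_3, either way round below 0.06 rad)) and z of jar_3 in the frame of shaker between 0.046 and 0.054 m and x of jar_3 in the frame of shaker between -0.012 and 0.012 m and y of jar_3 in the frame of shaker between -0.075 and 0.075 m and z of done_3 in the frame of tray between -0.002 and 0.008 m and x of done_3 in the frame of tray between -0.07 and 0.07 m and y of done_3 in the frame of tray between -0.11 and 0.11 m and z of cover in the frame of shaker between 0.15 and 0.1555 m and horizontal distance between cover and shaker below 0.006 m and angle between the y axis of cover and the y axis of shaker, either way round below 0.06 rad and angle between the z axis of cover and the z axis of shaker, either way round below 0.02 rad and linear speed of cover below 0.02 m/s); the robot touches nothing.
It fails at once if the timer is pushed more than 4 cm or tipped over (distance of timer from where it was at the start of the episode above 0.04 m or angle between timer's own z axis and vertical above 0.5 rad).
It fails at once if the beaker is pushed more than 4 cm or tipped over (distance of beaker from where it was at the start of the episode above 0.04 m or angle between beaker's own z axis and vertical above 0.5 rad).
Of jar_1, jar_2, jar_3 only 2 to 3 are there at a start; the rules pass over those that are not, and their reading is None.
Of done_1, done_2, done_3 only 1 to 2 are there at a start; the rules pass over those that are not, and their reading is None.
At some moment in a run one of jar_1, jar_2, jar_3 may be knocked a few centimetres aside while the robot is not near it.
Once in a run the grip may slacken for a moment while it holds something.
It also fails if it takes over 210 s, if anything falls off the work surface, if the arm or the gripper's body presses on something with over 40 N, if the wrist force passes 120 N, or if a joint passes its speed limit or range.

### The arm

A 6-joint arm with a two-finger parallel gripper is mounted at the origin on a cart in front of the work surface, level with it; the furniture and walls round the work are solid. World frame = base frame: x ahead of the robot, y to its left, z up, the work surface at z = 0. Lengths are in m, angles in rad, forces in N, time in s.
With the tool pointing down it reaches from about 0.35 to 0.85 m from the base axis. Payload 8.1 kg.
Tool frame: the origin (TCP) lies at the very end of the fingers, on their centre line; the grasp point (between the pads) lies 19 mm behind it; z points along the fingers, y is the line along which they close (so a half turn about z gives the same grasp; the last joint's range is limited). The gripper opens to 93 mm and grips with 3 to 60 N. Pads are 15 mm wide; open, the fingers measure 128 mm over their backs; the gripper's body (75 mm by 188 mm) begins 65 mm behind the grasp point.
Start: joints at [1.086, 0.13, 1.488, -0, 1.523, -0.085], TCP at [0.234, 0.553, 0.193] pointing down, gripper open.
Joint ranges: [-2.96, 2.96], [-0.89, 2.26], [0.02, 2.5], [-1.34, 4.48], [0, 2.73], [-2.66, 2.66]. Speed limits (rad/s): [2.39, 2.39, 2.79, 3.14, 3.14, 3.14].

### API

Orientations are given as a rotation vector (axis times angle).
In Python, from plant import monitor, eyes, ticket gives the robot as it stands.
- The arm moves only by the tool arm_command, never from a script. Its argument "deltas" is a list that holds one entry, the list of rows, each a list of 6 numbers: the shift along the world's x, y, z in cm, then the turn, a rotation vector about the world's x, y, z in degrees. In form: [[[tx, ty, tz, rx, ry, rz], ...]]. A call has 1 to 12 rows; each row shifts and turns the commanded pose from where the row before left it; what a row does not reach is not made up. A row lasts 1/12 s, in which the tool goes at most 41.7 mm and 7.16 degrees, less where a joint would pass 70% of its speed; a pose out of reach is approached as far as the arm can. A call is refused whole if a number of a shift passes 4.17 or a number of a turn 7.16, either way. A call with a gripper value outside its range is refused whole. "gripper" is the opening, from -1 (shut) to 1 (fully open), set as the call begins (left out, the last holds). The fingers move at their own pace and stop on an object; "squeeze" is the grip in N (left out, the last holds). Time passes only in rows, so rows that do not move let the fingers close. It gives the time, the measured TCP pose, the force, the opening and the grip force at its end, in the units of the state.
- monitor.read_state(): the state, without advancing time (a new reading comes with each control period).
- eyes.read_camera(name): name is "scene" or "top"; returns the picture (480x640x3 uint8, blue, green, red); there is no depth.
- eyes.camera_model(name): a dict with "fx", "fy", "cx", "cy" (pixels), "k1" (the pictures are not rectified: a ray, as slopes to the right and down, at radius r is drawn at 1 + k1 r^2 times it, then the intrinsics apply), "rvec" (rotation vector, rad) and "tvec" (3), from world to camera coordinates, as OpenCV has them. Camera axes: x right, y down, z forward; pixel columns grow to the right and rows downward; lengths in m; the calibration is good to about 2 mm. A picture is of the moment at which its call begins. camera_model takes no time and is no camera call.
- ticket.close_job(): hands the job in; it is judged then, once.
The state is a dict: "t": time; "q": joint angles; "dq": joint speeds; "joint_torque": joint torques, N m; "tool_pos": TCP position; "orientation": TCP orientation; "force": force on the tool from outside, world axes, zero at the start; "wrist_torque": the same for the moment, N m; "opening": finger opening in m; "gripper_force": force on a finger pad.
Only numpy, scipy, OpenCV 4.12 (cv2) and the standard library are available. Lean on these libraries where they do the work, as an engineer would, in place of code of your own. Each camera call takes 0.05 s, during which the arm holds its last target. There are 200 camera calls.

## Working session

There is one attempt and no reset: what is moved stays moved. The work goes in short steps, Python scripts to look and compute and a tool call to move; the robot and the scene stay as the last step left them, time stands still between calls to the robot, and variables do not carry over. Pictures are saved under pics/ and viewed, at most 14 in all, crops included, and the job is handed in when it is done.

Besides the shell and the picture viewer there is one more tool, called in YAML: its name, and indented under it one key for each argument. arm_command: Moves the arm, as the interface text tells. Its arguments: {"type":"object","properties":{"deltas":{"type":"array"},"gripper":{"type":"number"},"squeeze":{"type":"number"}},"required":["deltas"]}

```bash
ls; mkdir -p pics; cat > h.py <<'E'
import numpy as np, cv2
from plant import monitor, eyes, ticket
def model(n):
    m=eyes.camera_model(n); R=cv2.Rodrigues(np.array(m['rvec'],float))[0]; t=np.array(m['tvec'],float).ravel(); return m,R,t
def ray(n,u,v):
    m,R,t=model(n); K=np.array([[m['fx'],0,m['cx']],[0,m['fy'],m['cy']],[0,0,1]])
    # picture = slope*(1+k1 r^2)
    p=cv2.undistortPoints(np.array([[[u,v]]],float),K,np.array([m['k1'],0,0,0.]),None,None)[0,0] if False else None
    x,y=(u-m['cx'])/m['fx'],(v-m['cy'])/m['fy']; a,b=x,y
    for _ in range(30):
        s=1+m['k1']*(a*a+b*b); a,b=x/s,y/s
    return -R.T@t, R.T@np.array([a,b,1.])
def onz(n,u,v,z):
    o,d=ray(n,u,v); return o+d*(z-o[2])/d[2]
def proj(n,P):
    m,R,t=model(n); c=R@np.array(P,float)+t; a,b=c[0]/c[2],c[1]/c[2]; s=1+m['k1']*(a*a+b*b)
    return m['fx']*a*s+m['cx'],m['fy']*b*s+m['cy']
def shot(n,f=None):
    im=eyes.read_camera(n)
    if f: cv2.imwrite('pics/'+f,im)
    return im
def blobs(im,lo,hi,amin=60):
    m=cv2.inRange(cv2.cvtColor(im,cv2.COLOR_BGR2HSV),lo,hi); n,_,s,c=cv2.connectedComponentsWithStats(m)
    return [(s[i].tolist(),c[i].round(1).tolist()) for i in range(1,n) if s[i][4]>=amin]
E
python3 - <<'E'
from h import *
for n in('scene','top'):
    shot(n,n+'0.png'); m,R,t=model(n); print(n,-R.T@t,m)
s=monitor.read_state(); print(s)
E
```

```text
pics
scene [-0.46477536  0.35261319  0.58870714] {'fx': 438.8232999057562, 'fy': 438.8232999057562, 'cx': 314.5674122578477, 'cy': 239.86661386871495, 'k1': -0.05657005570302758, 'rvec': array([ 1.3902355 , -1.63391002,  1.08317364]), 'tvec': array([0.27740032, 0.3432903 , 0.70151916])}
top [0.45022926 0.17647787 1.41058343] {'fx': 462.2892207327358, 'fy': 462.2892207327358, 'cx': 325.13382770653885, 'cy': 238.73219178315088, 'k1': -0.07141547762118701, 'rvec': array([ 2.17210577, -2.15860722,  0.07212944]), 'tvec': array([0.20405689, 0.57450651, 1.36084514])}
{'t': 0.1, 'q': array([ 1.08558914e+00,  1.31092855e-01,  1.48913779e+00,  2.58322119e-05,
        1.52301100e+00, -8.54074571e-02]), 'dq': array([ 0.00016271, -0.00114314, -0.00316404,  0.00114807, -0.00076188,
        0.00203146]), 'joint_torque': array([ 9.54916504e-04, -5.61339426e+01, -4.93097091e+01,  7.69565580e-02,
        2.90477212e-02, -8.43560179e-05]), 'tool_pos': array([0.23325892, 0.55221014, 0.19200598]), 'orientation': array([-6.23734459e-01, -3.07855196e+00,  2.47372268e-03]), 'force': array([-0.27127878, -0.18690961, -0.49846726]), 'wrist_torque': array([ 0.02658462, -0.00419735, -0.02098649]), 'gripper_force': 0.0, 'opening': 0.09320397672313188}
```

View pics/top0.png

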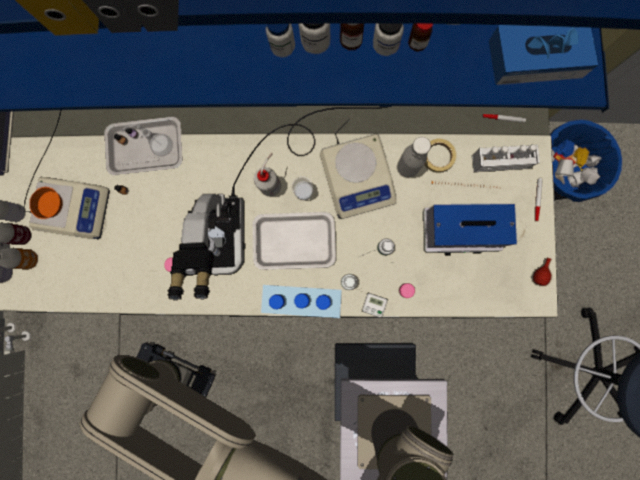

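View pics/scene0.png

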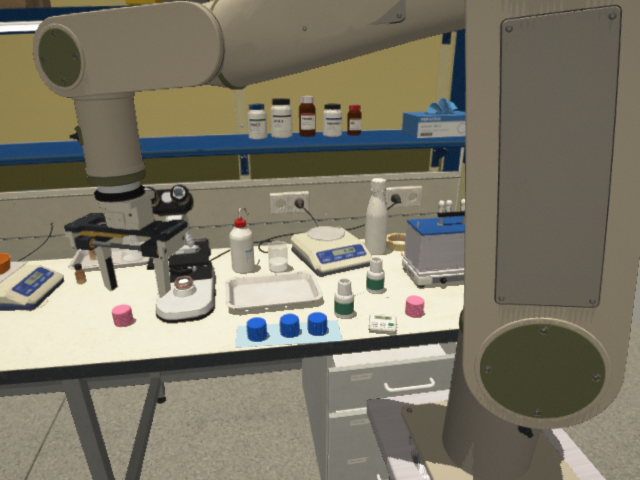

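The top view shows:
- **Caps:** blue caps at (277,301), (302,300) and (324,301) on the blue paper. The pink decoys are at (408,290) and (170,264).
- **Fresh jars:** (387,247) and (349,282). The white bottles at (265,180) and (413,157) are not jars.
- **Fixed items:** cover at (471,226), tray at (296,241).
- **Bystanders:** timer at (375,303), beaker at (304,189).

The scene view confirms two green-banded jars at (375,276) and (344,298).

Next I'll measure these and check them in a close crop.

```bash
python3 - <<'E'
from h import *
im=cv2.imread('pics/top0.png'); sc=cv2.imread('pics/scene0.png')
print('caps');
for s,c in blobs(im,(105,150,60),(125,255,255)):
    if 20<s[2]<120 and s[0]>230 and s[1]>190: print(s,c,onz('top',*c,.039).round(4))
hsv=cv2.cvtColor(im,cv2.COLOR_BGR2HSV)
m=cv2.inRange(hsv,(100,120,50),(130,255,255)); m[:,:420]=0;m[:190]=0;m[260:]=0
cs,_=cv2.findContours(m,0,2); c=max(cs,key=cv2.contourArea); r=cv2.minAreaRect(c); print(r)
b=cv2.boxPoints(r); P=np.array([onz('top',*q,.158) for q in b]); print(P.round(4),P.mean(0), [np.linalg.norm(P[i]-P[i-1]) for i in range(4)])
for s,cc in blobs(sc,(70,60,20),(95,255,200),40): print('green',s,cc)
for p in [(387,247),(349,282)]: print(onz('top',*p,.093).round(4))
print('tray',[onz('top',*p,.022).round(3).tolist() for p in [(257,215),(336,215),(335,268),(257,268)]])
for p in [(471,221)]: print('handle',onz('top',*p,.194))
A=cv2.resize(im[185:320,250:420],(680,540),interpolation=cv2.INTER_CUBIC);cv2.imwrite('pics/a.png',A)
B=cv2.resize(im[190:265,410:530],(800,500),interpolation=cv2.INTER_CUBIC);cv2.imwrite('pics/b.png',B)
E
```

```text
caps
[434, 205, 82, 40, 2964] [474.1, 224.6] [ 0.617  -0.2377  0.039 ]
((474.5, 225.0), (40.0, 81.0), 90.0)
[[ 0.6559 -0.0926  0.158 ]
 [ 0.6575 -0.3167  0.158 ]
 [ 0.5472 -0.3133  0.158 ]
 [ 0.5461 -0.091   0.158 ]] [ 0.6016693  -0.20338993  0.158     ] [np.float64(0.10977681105634854), np.float64(0.22408410117109742), np.float64(0.1103286286066798), np.float64(0.22225231269902934)]
green [367, 279, 16, 11, 130] [374.8, 284.3]
green [336, 303, 17, 11, 159] [343.9, 308.3]
[0.5447 0.0295 0.093 ]
[0.4445 0.1375 0.093 ]
tray [[0.645, 0.416, 0.022], [0.646, 0.175, 0.022], [0.486, 0.178, 0.022], [0.484, 0.413, 0.022]]
handle [ 0.60769806 -0.18281221  0.194     ]
```

View pics/a.png

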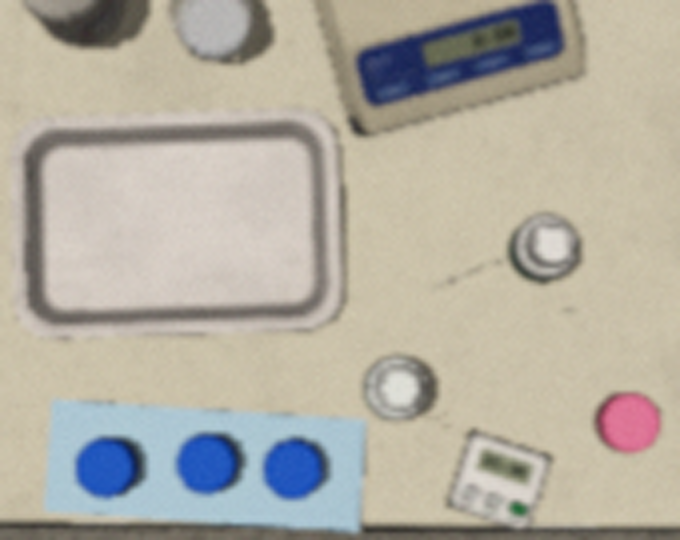

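View pics/b.png

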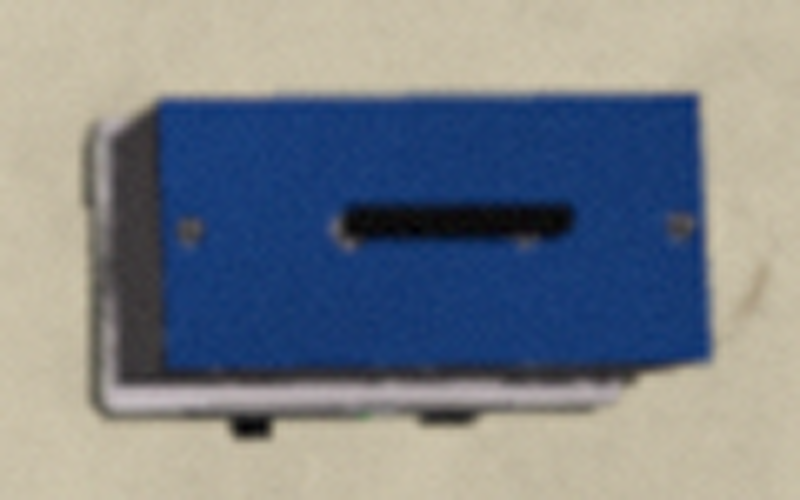

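Two fresh jars, three caps; the timer sits close to the nearer jar, and the cover is aligned with world y. Refining points now.

```bash
cat >> h.py <<'E'
def caps(im,z=.039):
    return [(c,onz('top',*c,z).round(4),s[2:]) for s,c in blobs(im,(105,150,60),(125,255,255)) if 9<s[2]<26 and s[1]>190 and s[0]>200]
def shift(n,c,z): return onz(n,*c,z).round(4)
E
python3 - <<'E'
from h import *
im=cv2.imread('pics/top0.png'); sc=cv2.imread('pics/scene0.png')
for c in caps(im): print(c)
for c in blobs(sc,(105,150,60),(125,255,255)):
    if 230<c[0][0]<330 and c[0][1]>300: print('sc',c, onz('scene',*c[1],.024).round(4))
p=[onz('top',*q,.168) for q in [(438.1,224.1),(511.8,223.7)]]; print('pins',p,np.mean(p,0),np.linalg.norm(p[0]-p[1]),np.arctan2(*(p[0]-p[1])[:2]))
h=cv2.inRange(im,(0,0,0),(40,40,40)); h[:215]=0;h[232:]=0;h[:,:455]=0;h[:,505:]=0
ys,xs=np.nonzero(h);print('handle',xs.min(),xs.max(),ys.min(),ys.max(),onz('top',xs.mean(),ys.mean(),.192), [onz('top',x,ys.mean(),.194).round(3).tolist() for x in(xs.min()-.5,xs.max()+.5)])
for q in [(387.6,245.6),(349.4,281.9)]: P=onz('top',*q,.093); print('jar',P.round(4), 'scene foot centre',proj('scene',[P[0],P[1],.03]))
# tray outer
print(onz('top',296,241.5,.022),[onz('top',*p,.022).round(3).tolist() for p in[(257,241),(336,241),(296,214.5),(296,268.5)]])
print('timer',onz('top',374.5,303.5,.019),'pink',onz('top',407.5,290,.039),'beaker',onz('top',304,190,.078))
print('paper/edge',onz('top',300,316,0))
E
```

```text
([349.3, 201.6], array([0.6844, 0.1357, 0.039 ]), [17, 15, 126])
([276.2, 301.3], array([0.3857, 0.3508, 0.039 ]), [15, 14, 169])
([301.5, 300.4], array([0.3891, 0.2758, 0.039 ]), [14, 14, 164])
([323.0, 301.6], array([0.3861, 0.2123, 0.039 ]), [15, 14, 161])
sc ([308, 313, 19, 22, 353], [317.1, 323.6]) [0.3758 0.215  0.024 ]
sc ([281, 314, 18, 23, 363], [289.3, 325.3]) [0.3792 0.2787 0.024 ]
sc ([247, 318, 20, 23, 387], [256.5, 329.1]) [0.3759 0.3532 0.024 ]
pins [array([ 0.60207996, -0.10078184,  0.168     ]), array([ 0.60439773, -0.30224737,  0.168     ])] [ 0.60323884 -0.20151461  0.168     ] 0.20147885755459843 -0.011504034731484421
handle 462 494 221 225 [ 0.60381303 -0.20196185  0.192     ] [[0.603, -0.157, 0.194], [0.604, -0.246, 0.194]]
jar [0.5487 0.0277 0.093 ] scene foot centre (np.float64(374.97573212211324), np.float64(279.9388211117837))
jar [0.4448 0.1364 0.093 ] scene foot centre (np.float64(344.1172832535296), np.float64(303.0217740556071))
[0.56488318 0.29570124 0.022     ] [[0.566, 0.414, 0.022], [0.567, 0.175, 0.022], [0.647, 0.297, 0.022], [0.483, 0.295, 0.022]]
timer [0.38067135 0.05903026 0.019     ] pink [ 0.42176624 -0.03658826  0.039     ] beaker [0.71167414 0.26942649 0.078     ]
paper/edge [0.34030155 0.28272285 0.        ]
```

arm_command:
  deltas:
    - [[0.9, -3.9, 0.9, 0, 0, -5.54], [0.9, -3.9, 0.9, 0, 0, -5.54], [0.9, -3.9, 0.9, 0, 0, -5.54], [0.9, -3.9, 0.9, 0, 0, -5.54], [0.9, -3.9, 0.9, 0, 0, -5.54], [0.9, -3.9, 0.9, 0, 0, -5.54], [0.9, -3.9, 0.9, 0, 0, -5.54], [0.9, -3.9, 0.9, 0, 0, -5.54], [0.9, -3.9, 0.9, 0, 0, -5.54], [0.9, -3.9, 0.9, 0, 0, -5.54], [0.9, -3.9, 0.9, 0, 0, -5.54], [0.9, -3.9, 0.9, 0, 0, -5.54]]
  gripper: 0.2

```text
t: 1.1
tool_pos: [0.3412, 0.0829, 0.3012]
orientation: [2.214, 2.228, 0.001]
force: [1.0, 0.5, -0.7]
opening: 0.0558
gripper_force: 0.0
```

arm_command:
  deltas:
    - [[2.6, -2.8, 0, 0, 0, 0], [2.6, -2.8, 0, 0, 0, 0], [2.6, -2.8, 0, 0, 0, 0], [2.6, -2.8, 0, 0, 0, 0], [2.6, -2.8, 0, 0, 0, 0], [2.6, -2.8, 0, 0, 0, 0], [2.6, -2.8, 0, 0, 0, 0], [2.6, -2.8, 0, 0, 0, 0], [2.6, -2.8, 0, 0, 0, 0], [2.6, -2.8, 0, 0, 0, 0], [0, 0, 0, 0, 0, 0], [0, 0, 0, 0, 0, 0]]

```text
t: 2.1
tool_pos: [0.6014, -0.1966, 0.2973]
orientation: [-2.208, -2.227, 0.003]
force: [0.6, -0.1, 0.7]
opening: 0.056
gripper_force: 0.0
```

arm_command:
  deltas:
    - [[0.2, -0.5, -3, 0, 0, 0], [0, 0, -3, 0, 0, 0], [0, 0, -2.5, 0, 0, 0], [0, 0, -2.0, 0, 0, 0], [0, 0, -1.3, 0, 0, 0], [0, 0, -1.0, 0, 0, 0], [0, 0, 0, 0, 0, 0], [0, 0, 0, 0, 0, 0]]

```text
t: 2.77
tool_pos: [0.6037, -0.2, 0.174]
orientation: [2.209, 2.233, 0.001]
force: [0.3, 0.2, 1.3]
opening: 0.0556
gripper_force: 0.0
```

arm_command:
  deltas:
    - [[0, 0, 0, 0, 0, 0], [0, 0, 0, 0, 0, 0], [0, 0, 0, 0, 0, 0], [0, 0, 0, 0, 0, 0], [0, 0, 0, 0, 0, 0], [0, 0, 0, 0, 0, 0]]
  gripper: -1
  squeeze: 40

```text
t: 3.27
tool_pos: [0.6036, -0.2004, 0.1731]
orientation: [2.209, 2.233, 0.0]
force: [0.1, -0.1, 0.2]
opening: 0.0204
gripper_force: 0.0
```

arm_command:
  deltas:
    - [[0, 0, -0.5, 0, 0, 0], [0, 0, 0, 0, 0, 0], [0, 0, 0, 0, 0, 0], [0, 0, 0, 0, 0, 0], [0, 0, 0, 0, 0, 0]]

```text
t: 3.68
tool_pos: [0.6039, -0.2006, 0.1686]
orientation: [2.209, 2.232, 0.001]
force: [-0.8, 0.5, 5.5]
opening: 0.0007
gripper_force: 2.6
```

arm_command:
  deltas:
    - [[0, 0, 0.5, 0, 0, 0], [0, 0, 1, 0, 0, 0], [0, 0, 1.5, 0, 0, 0], [0, 0, 1.5, 0, 0, 0], [0, 0, 1, 0, 0, 0], [0, 0, 0.5, 0, 0, 0], [0, 0, 0, 0, 0, 0]]

```text
t: 4.27
tool_pos: [0.6043, -0.2006, 0.2298]
orientation: [2.208, 2.232, 0.002]
force: [-0.7, -0.2, 0.4]
opening: 0.0005
gripper_force: 0.0
```

```bash
python3 - <<'E'
from h import *
im=shot('top','t1.png'); sc=shot('scene')
B=cv2.resize(im[170:290,400:560],(640,480),interpolation=cv2.INTER_CUBIC);cv2.imwrite('pics/c.png',B)
print(monitor.read_state()['tool_pos'],proj('top',[.604,-.2006,.23]))
E
```

```text
[ 0.6034018  -0.2002644   0.22750428] (np.float64(481.93180399842043), np.float64(220.69812980383236))
```

View pics/c.png

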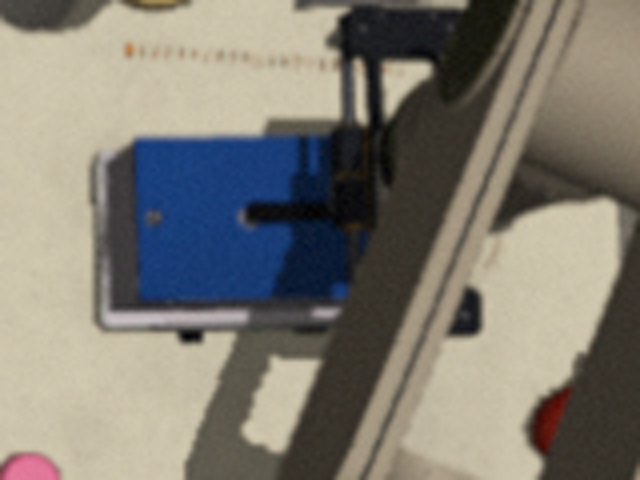

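```bash
python3 - <<'E'
from h import *
sc=shot('scene')
for p in [[.604,-.2,.1875],[.604,-.2,.2275],[.604,-.2,.153]]: print(proj('scene',p))
B=cv2.resize(sc[130:310,380:620],(800,600),interpolation=cv2.INTER_CUBIC);cv2.imwrite('pics/d.png',B)
E
```

```text
(np.float64(451.4443402529407), np.float64(213.6606529583956))
(np.float64(453.10069106680885), np.float64(199.84159199348017))
(np.float64(450.03607777104264), np.float64(225.30905869456987))
```

View pics/d.png

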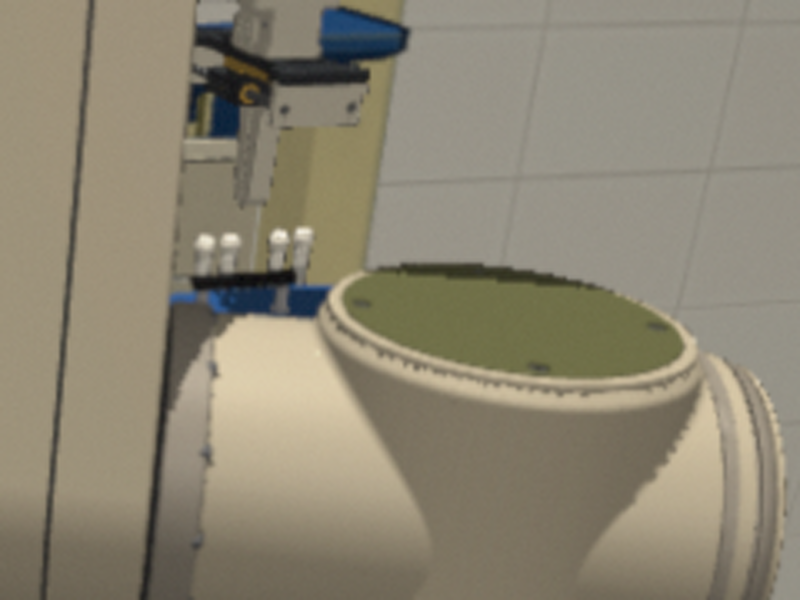

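```bash
python3 - <<'E'
from h import *
for z in (.192,.217):
  for s in(-1,1):
    p=[.2333+s*.054*.389,.5522+s*.054*.921,z]; print(z,s,proj('scene',p),proj('top',p))
sc=cv2.imread('pics/scene0.png')
B=cv2.resize(sc[190:340,60:240],(720,600),interpolation=cv2.INTER_CUBIC);cv2.imwrite('pics/e.png',B)
E
```

```text
0.192 -1 (np.float64(167.42674387913144), np.float64(308.3481085881455)) (np.float64(210.36939126857652), np.float64(369.6811248424488))
0.192 1 (np.float64(114.00684690326719), np.float64(300.49022093929483)) (np.float64(173.61914348915727), np.float64(352.73060021568284))
0.217 -1 (np.float64(165.40030061711826), np.float64(295.6727689096063)) (np.float64(207.76966580346595), np.float64(371.5411399537322))
0.217 1 (np.float64(111.39308430778715), np.float64(288.17358636563154)) (np.float64(170.28822014469182), np.float64(354.2204856838724))
```

View pics/e.png

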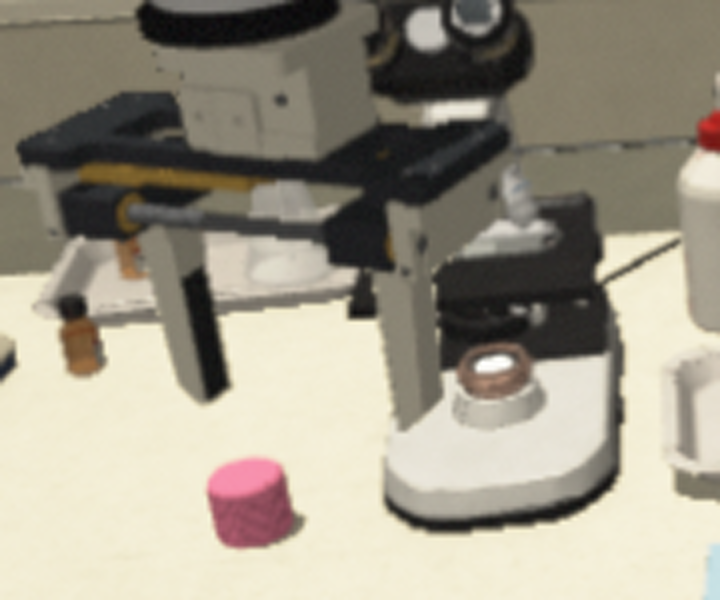

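The finger ends seem to sit about 25 mm above the reported TCP. Three readings agree: the tip pixel (112,290) at the start, the closed tip at (456,191) now, and contact with the bar top at reported z = 0.169. So I'll treat the real tip z as the reported z + 0.025.

arm_command:
  deltas:
    - [[0, 0, 0.2, 0, 0, 0], [0, 0, 0, 0, 0, 0], [0, 0, 0, 0, 0, 0], [0, 0, 0, 0, 0, 0], [0, 0, 0, 0, 0, 0], [0, 0, 0, 0, 0, 0], [0, 0, 0, 0, 0, 0], [0, 0, -2, 0, 0, 0], [0, 0, -2, 0, 0, 0], [0, 0, -1, 0, 0, 0], [0, 0, 0, 0, 0, 0], [0, 0, 0, 0, 0, 0]]
  gripper: 0.2

```text
t: 5.42
tool_pos: [0.6031, -0.2001, 0.1795]
orientation: [-2.208, -2.232, 0.001]
force: [0.4, -0.3, 0.7]
opening: 0.0556
gripper_force: 0.0
```

arm_command:
  deltas:
    - [[0, 0, -1, 0, 0, 0], [0, 0, -1, 0, 0, 0], [0, 0, -1, 0, 0, 0], [0, 0, -0.7, 0, 0, 0], [0, 0, 0, 0, 0, 0], [0, 0, 0, 0, 0, 0]]

```text
t: 5.92
tool_pos: [0.6029, -0.2001, 0.142]
orientation: [-2.208, -2.232, 0.001]
force: [0.2, -0.3, 0.2]
opening: 0.0556
gripper_force: 0.0
```

arm_command:
  deltas:
    - [[0, 0, 0, 0, 0, 0], [0, 0, 0, 0, 0, 0], [0, 0, 0, 0, 0, 0], [0, 0, 0, 0, 0, 0], [0, 0, 0, 0, 0, 0], [0, 0, 0, 0, 0, 0], [0, 0, 0, 0, 0, 0], [0, 0, 0, 0, 0, 0], [0, 0, 0, 0, 0, 0]]
  gripper: -1
  squeeze: 40

```text
t: 6.67
tool_pos: [0.6037, -0.2003, 0.1431]
orientation: [2.209, 2.233, 0.0]
force: [0.8, 0.0, 0.8]
opening: 0.0125
gripper_force: 40.0
```

arm_command:
  deltas:
    - [[0, 0, 0.5, 0, 0, 0], [0, 0, 0.8, 0, 0, 0], [0, 0, 0.8, 0, 0, 0], [0, 0, 0.8, 0, 0, 0], [0, 0, 1, 0, 0, 0], [0, 0, 1, 0, 0, 0], [0, 0, 0, 0, 0, 0]]

```text
t: 7.25
tool_pos: [0.605, -0.2009, 0.1957]
orientation: [2.206, 2.23, 0.003]
force: [0.0, -0.2, -2.2]
opening: 0.0125
gripper_force: 40.0
```

arm_command:
  deltas:
    - [[-0.8, 0, 0, 0, 0, 0], [-1.6, 0, 0, 0, 0, 0], [-2, 0, 0, 0, 0, 0], [-2, 0, 0, 0, 0, 0], [-2, 0, 0, 0, 0, 0], [-2, 0, 0, 0, 0, 0], [-2, 0, 0, 0, 0, 0], [-2, 0, 0, 0, 0, 0], [-2, 0, 0, 0, 0, 0], [-1, 0, 0, 0, 0, 0], [-0.6, 0, 0, 0, 0, 0], [0, 0, 0, 0, 0, 0]]

```text
t: 8.25
tool_pos: [0.4223, -0.2002, 0.1916]
orientation: [-2.21, -2.232, 0.0]
force: [-0.6, 0.2, -3.1]
opening: 0.0128
gripper_force: 40.0
```

arm_command:
  deltas:
    - [[0, 0, -1.5, 0, 0, 0], [0, 0, -2.5, 0, 0, 0], [0, 0, -2.5, 0, 0, 0], [0, 0, -2.5, 0, 0, 0], [0, 0, -2.5, 0, 0, 0], [0, 0, -2.5, 0, 0, 0], [0, 0, -2, 0, 0, 0], [0, 0, -1, 0, 0, 0], [0, 0, -1, 0, 0, 0], [0, 0, -0.5, 0, 0, 0], [0, 0, 0, 0, 0, 0], [0, 0, 0, 0, 0, 0]]

```text
t: 9.25
tool_pos: [0.4242, -0.2007, 0.0077]
orientation: [2.209, 2.233, 0.0]
force: [-0.5, 0.7, -3.1]
opening: 0.0122
gripper_force: 40.0
```

arm_command:
  deltas:
    - [[0, 0, -0.8, 0, 0, 0], [0, 0, -0.5, 0, 0, 0], [0, 0, -0.3, 0, 0, 0], [0, 0, -0.2, 0, 0, 0], [0, 0, 0, 0, 0, 0]]

```text
t: 9.67
tool_pos: [0.4235, -0.2003, -0.0099]
orientation: [-2.209, -2.233, 0.001]
force: [-7.2, 4.3, 12.8]
opening: 0.0128
gripper_force: 40.0
```

arm_command:
  deltas:
    - [[0, 0, 0, 0, 0, 0], [0, 0, 0, 0, 0, 0], [0, 0, 0, 0, 0, 0], [0, 0, 0, 0, 0, 0], [0, 0, 0, 0, 0, 0], [0, 0, 2, 0, 0, 0], [0, 0, 3, 0, 0, 0], [0, 0, 4, 0, 0, 0], [0, 0, 4, 0, 0, 0], [0, 3, 2, 0, 0, 0], [0, 4, 0, 0, 0, 0], [0, 4, 0, 0, 0, 0]]
  gripper: 0.2

```text
t: 10.67
tool_pos: [0.4249, -0.0903, 0.1414]
orientation: [2.21, 2.227, 0.003]
force: [0.8, 1.0, -0.1]
opening: 0.0554
gripper_force: 0.0
```

arm_command:
  deltas:
    - [[0, 4, 0, 0, 0, 0], [0, 4, 0, 0, 0, 0], [0, 4, 0, 0, 0, 0], [0, 4, 0, 0, 0, 0], [0, 4, 0, 0, 0, 0], [0, 0, 0, 0, 0, 0], [0, 0, 0, 0, 0, 0]]

```text
t: 11.25
tool_pos: [0.4231, 0.1117, 0.1389]
orientation: [-2.204, -2.239, 0.0]
force: [0.8, -0.5, -0.5]
opening: 0.0558
gripper_force: 0.0
```

```bash
python3 - <<'E'
from h import *
im=shot('top','t2.png'); sc=shot('scene','s2.png'); print(monitor.read_state()['tool_pos'])
B=cv2.resize(im[160:320,340:560],(800,582),interpolation=cv2.INTER_CUBIC);cv2.imwrite('pics/f.png',B)
E
```

```text
[0.42345144 0.1091951  0.13878351]
```

View pics/f.png

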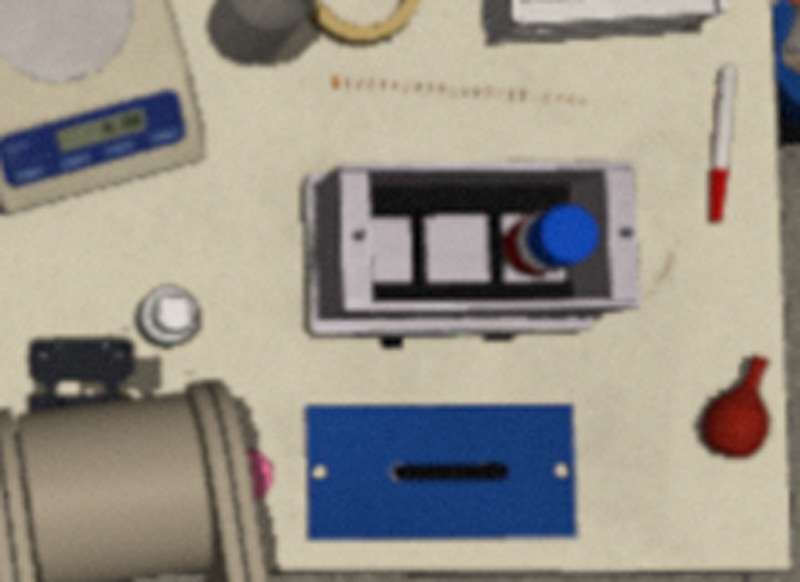

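The finished jar (cap at top pixel (496,225)) stands in pocket 1, and the other two pockets are empty. The cover lies flat, clear of everything.

```bash
python3 - <<'E'
from h import *
im=cv2.imread('pics/t2.png')
m=cv2.inRange(cv2.cvtColor(im,cv2.COLOR_BGR2HSV),(105,150,60),(125,255,255)); m[:,:480]=0;m[250:]=0;m[:205]=0;m[:,510:]=0
ys,xs=np.nonzero(m); print(xs.min(),xs.max(),ys.min(),ys.max(),onz('top',(xs.min()+xs.max())/2,(ys.min()+ys.max())/2,.149),onz('top',xs.mean(),ys.mean(),.149))
f=220/800
h=[onz('top',340+u*f-.4,160+v*f-.4,.005) for u,v in[(320,471),(562,470)]];print(h,np.mean(h,0))
E
```

```text
485 504 216 232 [ 0.6056135  -0.26121326  0.149     ] [ 0.60525252 -0.26247308  0.149     ]
[array([ 0.42396752, -0.10272601,  0.005     ]), array([ 0.42539941, -0.30548884,  0.005     ])] [ 0.42468347 -0.20410742  0.005     ]
```

arm_command:
  deltas:
    - [[1, -2, 3, 0, 0, 0], [1.5, -3, 3, 0, 0, 0], [1.5, -3.2, 0, 0, 0, 0], [1.5, -3.2, 0, 0, 0, 0], [1.5, -3.2, 0, 0, 0, 0], [1.5, -3.2, 0, 0, 0, 0], [1.5, -3.2, 0, 0, 0, 0], [1.5, -3.2, 0, 0, 0, 0], [1.5, -3.2, 0, 0, 0, 0], [1.5, -3.2, 0, 0, 0, 0], [1.5, -3.2, 0, 0, 0, 0], [1.5, -3.2, 0, 0, 0, 0]]

```text
t: 12.35
tool_pos: [0.5964, -0.2626, 0.1964]
orientation: [-2.214, -2.229, 0.001]
force: [0.1, 1.1, 0.3]
opening: 0.0559
gripper_force: 0.0
```

arm_command:
  deltas:
    - [[0.5, 0, 0, 0, 0, 0], [0, 0, 0, 0, 0, 0], [0, 0, 0, 0, 0, 0]]

```text
t: 12.6
tool_pos: [0.6012, -0.2597, 0.1961]
orientation: [-2.212, -2.229, 0.0]
force: [-0.3, 0.2, 0.3]
opening: 0.0556
gripper_force: 0.0
```

arm_command:
  deltas:
    - [[0.3, -0.3, -2, 0, 0, 0], [0, 0, -2, 0, 0, 0], [0, 0, -2, 0, 0, 0], [0, 0, -1, 0, 0, 0], [0, 0, -1, 0, 0, 0], [0, 0, -1, 0, 0, 0], [0, 0, -1, 0, 0, 0], [0, 0, -0.6, 0, 0, 0], [0, 0, 0, 0, 0, 0], [0, 0, 0, 0, 0, 0]]

```text
t: 13.43
tool_pos: [0.6053, -0.261, 0.0907]
orientation: [-2.209, -2.233, 0.0]
force: [0.6, 0.1, 0.8]
opening: 0.0558
gripper_force: 0.0
```

arm_command:
  deltas:
    - [[0, 0, 0, 0, 0, 0], [0, 0, 0, 0, 0, 0], [0, 0, 0, 0, 0, 0], [0, 0, 0, 0, 0, 0], [0, 0, 0, 0, 0, 0], [0, 0, 0, 0, 0, 0]]
  gripper: -0.5
  squeeze: 40

```text
t: 13.93
tool_pos: [0.606, -0.2614, 0.0917]
orientation: [2.209, 2.232, 0.001]
force: [0.7, 0.3, 4.9]
opening: 0.0438
gripper_force: 40.0
```

arm_command:
  deltas:
    - [[0, 0, 0.6, 0, 0, 0], [0, 0, 1.4, 0, 0, 0], [0, 0, 2, 0, 0, 0], [0, 0, 2, 0, 0, 0], [0, 0, 2, 0, 0, 0], [0, 0, 2, 0, 0, 0], [0, 0, 2, 0, 0, 0], [0, 0, 2, 0, 0, 0], [0, 0, 0.5, 0, 0, 0], [0, 0, 0, 0, 0, 0]]

```text
t: 14.77
tool_pos: [0.6065, -0.2616, 0.2387]
orientation: [2.207, 2.23, 0.002]
force: [-0.4, -0.4, -2.3]
opening: 0.0433
gripper_force: 40.0
```

arm_command:
  deltas:
    - [[0, 1, 0, 0, 0, 0], [-0.4, 2.5, 0, 0, 0, 0], [-0.4, 3.5, 0, 0, 0, 0], [-0.4, 3.5, 0, 0, 0, 0], [-0.4, 3.5, 0, 0, 0, 0], [-0.4, 3.5, 0, 0, 0, 0], [-0.4, 3.5, 0, 0, 0, 0], [-0.4, 3.5, 0, 0, 0, 0], [-0.4, 3.5, 0, 0, 0, 0], [-0.4, 3.5, 0, 0, 0, 0], [-0.4, 3.5, 0, 0, 0, 0], [0, 3.5, 0, 0, 0, 0]]

```text
t: 15.77
tool_pos: [0.5631, 0.1261, 0.2335]
orientation: [-2.207, -2.232, 0.004]
force: [0.5, -0.0, -2.5]
opening: 0.0434
gripper_force: 40.0
```

arm_command:
  deltas:
    - [[0, 3.5, 0, 0, 0, 0], [0, 3.5, 0, 0, 0, 0], [0, 3, 0, 0, 0, 0], [0, 2, 0, 0, 0, 0], [0, 1, 0, 0, 0, 0], [0, 0, 0, 0, 0, 0], [0, 0, 0, 0, 0, 0], [0, 0, -2, 0, 0, 0], [0, 0, -3, 0, 0, 0], [0, 0, -3, 0, 0, 0], [0, 0, -3, 0, 0, 0], [0, 0, -2, 0, 0, 0]]

```text
t: 16.77
tool_pos: [0.564, 0.2511, 0.102]
orientation: [-2.211, -2.23, 0.006]
force: [-0.3, 1.0, -3.0]
opening: 0.0437
gripper_force: 40.0
```

arm_command:
  deltas:
    - [[0, 0, -1.5, 0, 0, 0], [0, 0, -1, 0, 0, 0], [0, 0, 0, 0, 0, 0], [0, 0, 0, 0, 0, 0]]

```text
t: 17.1
tool_pos: [0.5654, 0.2528, 0.0807]
orientation: [-2.211, -2.232, 0.001]
force: [0.3, 0.0, -1.9]
opening: 0.0434
gripper_force: 40.0
```

arm_command:
  deltas:
    - [[0, 0, -1, 0, 0, 0], [0, 0, -1, 0, 0, 0], [0, 0, -0.8, 0, 0, 0], [0, 0, -0.4, 0, 0, 0], [0, 0, -0.3, 0, 0, 0], [0, 0, -0.2, 0, 0, 0], [0, 0, 0, 0, 0, 0], [0, 0, 0, 0, 0, 0]]

```text
t: 17.77
tool_pos: [0.5657, 0.2541, 0.044]
orientation: [2.209, 2.233, 0.001]
force: [-0.8, -0.4, -2.0]
opening: 0.043
gripper_force: 40.0
```

arm_command:
  deltas:
    - [[0, 0, -0.15, 0, 0, 0], [0, 0, -0.15, 0, 0, 0], [0, 0, 0, 0, 0, 0], [0, 0, 0, 0, 0, 0]]

```text
t: 18.1
tool_pos: [0.5661, 0.2543, 0.0432]
orientation: [2.209, 2.233, 0.002]
force: [-5.7, -1.8, 12.8]
opening: 0.0437
gripper_force: 40.0
```

arm_command:
  deltas:
    - [[0, 0, 0, 0, 0, 0], [0, 0, 0, 0, 0, 0], [0, 0, 0, 0, 0, 0], [0, 0, 0, 0, 0, 0], [0, 0, 1, 0, 0, 0], [0, 0, 2.5, 0, 0, 0], [0, 0, 2.5, 0, 0, 0], [0, 0, 2.5, 0, 0, 0], [0, 0, 2, 0, 0, 0], [0, 0, 0, 0, 0, 0]]
  gripper: 0.2

```text
t: 18.93
tool_pos: [0.5685, 0.255, 0.1524]
orientation: [2.207, 2.231, 0.013]
force: [-0.4, 0.0, 1.1]
opening: 0.0558
gripper_force: 0.0
```

arm_command:
  deltas:
    - [[-2, -0.5, 0, 0, 0, 0], [-3.2, -0.6, 0, 0, 0, 0], [-3.2, -0.6, 0, 0, 0, 0], [-3.2, -0.6, 0, 0, 0, 0], [-3.2, -0.6, 0, 0, 0, 0], [-2.2, -0.6, 0, 0, 0, 0], [-1, -0.6, 0, 0, 0, 0], [0, 0, 0, 0, 0, 0], [0, 0, 0, 0, 0, 0]]

```text
t: 19.68
tool_pos: [0.3855, 0.213, 0.1459]
orientation: [2.209, 2.233, 0.002]
force: [0.7, 0.2, 0.4]
opening: 0.0554
gripper_force: 0.0
```

```bash
cat >> h.py <<'E'
def greens(sc): return [(s,c) for s,c in blobs(sc,(70,60,20),(95,255,200),40)]
E
python3 - <<'E'
from h import *
im=shot('top','t3.png'); sc=shot('scene','s3.png'); print(greens(sc)); print(caps(im))
print([(c,onz('scene',*c,.024)) for s,c in blobs(sc,(105,150,60),(125,255,255)) if s[1]>240], monitor.read_state()['tool_pos'])
cv2.imwrite('pics/g.png',cv2.resize(sc[170:370,180:480],(780,520),interpolation=cv2.INTER_CUBIC))
E
```

```text
[([335, 303, 18, 12, 162], [343.7, 308.4])]
[([349.2, 201.6], array([0.6844, 0.136 , 0.039 ]), [18, 15, 128]), ([310.8, 239.5], array([0.5697, 0.2501, 0.039 ]), [15, 15, 170]), ([274.8, 299.6], array([0.3907, 0.355 , 0.039 ]), [15, 13, 105])]
[([292.3, 266.4], array([0.68061234, 0.23798574, 0.024     ])), ([317.2, 323.5], array([0.37613073, 0.2147211 , 0.024     ])), ([289.3, 325.4], array([0.37883219, 0.27869426, 0.024     ])), ([256.5, 329.1], array([0.37592436, 0.35316663, 0.024     ]))] [0.38613742 0.21312887 0.14589176]
```

View pics/g.png

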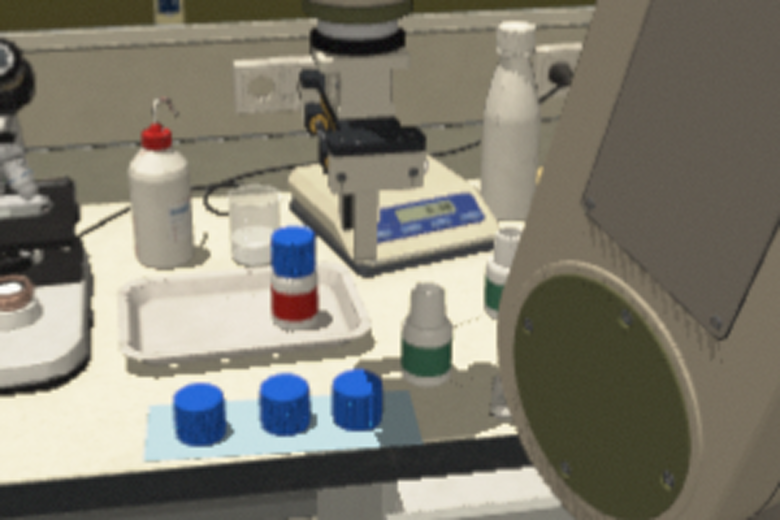

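The finished jar stands upright in the tray, the three caps are untouched, and the gripper hangs over the right-hand cap. Before descending, I'll check the tip's lateral alignment against the projection.

```bash
python3 - <<'E'
from h import *
for p in ([.3861-.036,.2131,.171],[.3861,.2131,.171],[.3855,.212,.024],[.389,.2758,.02]): print(proj('scene',p))
E
```

```text
(np.float64(319.8588729766631), np.float64(271.19720014370546))
(np.float64(317.0782535968821), np.float64(263.83921128142487))
(np.float64(317.7010080295511), np.float64(321.1539737846623))
(np.float64(290.13219636209834), np.float64(324.2935998686774))
```

arm_command:
  deltas:
    - [[0, 0, -3, 0, 0, 0], [0, 0, -3, 0, 0, 0], [0, 0, -3, 0, 0, 0], [0, 0, -3, 0, 0, 0], [0, 0, -1.5, 0, 0, 0], [0, 0, -1, 0, 0, 0], [0, 0, -0.7, 0, 0, 0], [0, 0, -0.5, 0, 0, 0], [0, 0, 0, 0, 0, 0], [0, 0, 0, 0, 0, 0]]

```text
t: 20.62
tool_pos: [0.3863, 0.2133, -0.0105]
orientation: [2.209, 2.233, 0.002]
force: [-0.2, 0.2, -0.2]
opening: 0.0558
gripper_force: 0.0
```

arm_command:
  deltas:
    - [[0, 0, -0.7, 0, 0, 0], [0, 0, 0, 0, 0, 0], [0, 0, 0, 0, 0, 0]]

```text
t: 20.87
tool_pos: [0.3855, 0.213, -0.0182]
orientation: [2.209, 2.233, 0.0]
force: [0.8, -0.0, 1.2]
opening: 0.0557
gripper_force: 0.0
```

arm_command:
  deltas:
    - [[0, 0, 0, 0, 0, 0], [0, 0, 0, 0, 0, 0], [0, 0, 0, 0, 0, 0], [0, 0, 0, 0, 0, 0], [0, 0, 0, 0, 0, 0], [0, 0, 0, 0, 0, 0]]
  gripper: -0.5
  squeeze: 50

```text
t: 21.37
tool_pos: [0.3856, 0.213, -0.018]
orientation: [2.209, 2.233, 0.0]
force: [-1.6, 0.2, 3.7]
opening: 0.0441
gripper_force: 50.0
```

arm_command:
  deltas:
    - [[0, 0, 1, 0, 0, 0], [0, 0, 2, 0, 0, 0], [0, 0, 3, 0, 0, 0], [0, 0, 3, 0, 0, 0], [0, 0, 3, 0, 0, 0], [0, 0, 2, 0, 0, 0], [0, 0, 0, 0, 0, 0], [0, 0, 0, 0, 0, 0]]

```text
t: 22.03
tool_pos: [0.3865, 0.2133, 0.1234]
orientation: [2.209, 2.232, 0.005]
force: [0.3, 0.2, -0.9]
opening: 0.0442
gripper_force: 50.0
```

```bash
python3 - <<'E'
from h import *
sc=shot('scene','s4.png'); im=shot('top','t4.png'); print(greens(sc)); s=monitor.read_state(); print(s['tool_pos'],s['opening'])
print([(c,s) for s,c in blobs(sc,(105,150,60),(125,255,255)) if s[1]>180])
print(proj('scene',[.386,.213,.14]))
E
```

```text
[([335, 303, 18, 11, 161], [343.6, 308.3])]
[0.38468099 0.21259097 0.12073392] 0.04396816194191009
[([311.1, 268.4], [307, 257, 8, 23, 145]), ([292.3, 266.4], [285, 258, 16, 18, 262]), ([289.4, 325.4], [281, 314, 18, 23, 365]), ([256.5, 329.1], [247, 318, 20, 23, 387])]
(np.float64(317.1553205913494), np.float64(276.50405887057406))
```

arm_command:
  deltas:
    - [[1, -1, 0, 0, 0, 0], [2, -2.5, 0, 0, 0, 0], [2, -2.5, 0, 0, 0, 0], [0.9, -1.6, 0, 0, 0, 0], [0, 0, 0, 0, 0, 0], [0, 0, 0, 0, 0, 0], [0, 0, -1, 0, 0, 0], [0, 0, -1, 0, 0, 0], [0, 0, -1, 0, 0, 0], [0, 0, 0, 0, 0, 0], [0, 0, 0, 0, 0, 0]]

```text
t: 23.05
tool_pos: [0.4429, 0.1372, 0.0902]
orientation: [-2.207, -2.233, 0.004]
force: [-0.1, 0.6, 0.4]
opening: 0.044
gripper_force: 50.0
```

arm_command:
  deltas:
    - [[0.1, 0, -0.5, 0, 0, 0], [0, 0, -0.5, 0, 0, 0], [0, 0, -0.5, 0, 0, 0], [0, 0, -0.5, 0, 0, 0], [0, 0, -0.5, 0, 0, 0], [0, 0, 0, 0, 0, 0], [0, 0, 0, 0, 0, 0]]

```text
t: 23.63
tool_pos: [0.445, 0.1368, 0.0662]
orientation: [-2.209, -2.233, 0.001]
force: [-0.3, -0.4, -0.7]
opening: 0.0442
gripper_force: 50.0
```

arm_command:
  deltas:
    - [[0, 0, -0.5, 0, 0, 0], [0, 0, -0.5, 0, 0, 0], [0, 0, -0.4, 0, 0, 0], [0, 0, -0.3, 0, 0, 0], [0, 0, 0, 0, 0, 0], [0, 0, 0, 0, 0, 0]]

```text
t: 24.13
tool_pos: [0.4451, 0.1369, 0.0493]
orientation: [-2.209, -2.233, 0.001]
force: [0.2, -1.0, -0.7]
opening: 0.0441
gripper_force: 50.0
```

arm_command:
  deltas:
    - [[0, 0, -0.3, 0, 0, 0], [0, 0, -0.3, 0, 0, 0], [0, 0, 0, 0, 0, 0], [0, 0, 0, 0, 0, 0]]

```text
t: 24.47
tool_pos: [0.4458, 0.137, 0.044]
orientation: [2.209, 2.233, 0.001]
force: [-0.7, -0.2, 2.5]
opening: 0.0442
gripper_force: 50.0
```

arm_command:
  deltas:
    - [[0, 0, -0.2, 0, 0, 0], [0, 0, 0, 0, 0, 0], [0, 0, 0, 0, 0, 0]]

```text
t: 24.72
tool_pos: [0.4462, 0.137, 0.0428]
orientation: [2.209, 2.233, 0.002]
force: [-2.6, -1.1, 8.9]
opening: 0.044
gripper_force: 50.0
```

arm_command:
  deltas:
    - [[0, 0, -0.15, 0, 0, 0], [0, 0, 0, 0, 0, 0], [0, 0, 0, 0, 0, 0]]

```text
t: 24.97
tool_pos: [0.4462, 0.137, 0.0423]
orientation: [2.209, 2.233, 0.001]
force: [-9.0, -3.4, 20.0]
opening: 0.044
gripper_force: 50.0
```

arm_command:
  deltas:
    - [[0, 0, -0.15, 0, 0, 0], [0, 0, 0, 0, 0, 0], [0, 0, 0, 0, 0, 0]]

```text
t: 25.22
tool_pos: [0.4463, 0.137, 0.0422]
orientation: [2.209, 2.233, 0.001]
force: [-15.5, -4.3, 34.1]
opening: 0.0438
gripper_force: 50.0
```

arm_command:
  deltas:
    - [[0, 0, 0.5, 0, 0, 0], [0, 0, 0.5, 0, 0, 0], [0, 0, 1.5, 0, 0, 0], [0, 0, 2.5, 0, 0, 0], [0, 0, 3, 0, 0, 0], [0, 0, 3, 0, 0, 0], [0, 0, 3, 0, 0, 0], [0, 0, 3, 0, 0, 0], [0, 0, 2, 0, 0, 0], [0, 0, 1, 0, 0, 0], [0, 0, 0, 0, 0, 0]]

```text
t: 26.13
tool_pos: [0.4467, 0.1372, 0.2409]
orientation: [2.208, 2.232, 0.005]
force: [-0.5, -0.3, -2.1]
opening: 0.044
gripper_force: 50.0
```

arm_command:
  deltas:
    - [[0.6, -1.2, 0, 0, 0, 0], [1.2, -2.6, 0, 0, 0, 0], [1.5, -3.2, 0, 0, 0, 0], [1.5, -3.2, 0, 0, 0, 0], [1.5, -3.2, 0, 0, 0, 0], [1.5, -3.2, 0, 0, 0, 0], [1.5, -3.2, 0, 0, 0, 0], [1.5, -3.2, 0, 0, 0, 0], [1.5, -3.2, 0, 0, 0, 0], [1.5, -3.2, 0, 0, 0, 0], [1.2, -2.6, 0, 0, 0, 0], [0.6, -1, 0, 0, 0, 0]]

```text
t: 27.13
tool_pos: [0.6008, -0.1966, 0.2347]
orientation: [-2.21, -2.228, 0.004]
force: [-0.3, 1.1, -2.4]
opening: 0.044
gripper_force: 50.0
```

arm_command:
  deltas:
    - [[0, 0, 0, 0, 0, 0], [0, 0, 0, 0, 0, 0]]

```text
t: 27.3
tool_pos: [0.6004, -0.1929, 0.2357]
orientation: [-2.208, -2.229, 0.002]
force: [0.8, 0.2, -2.9]
opening: 0.0438
gripper_force: 50.0
```

```bash
python3 - <<'E'
from h import *
im=shot('top','t5.png'); sc=shot('scene','s5.png')
print([(c,s) for s,c in blobs(sc,(105,150,60),(125,255,255)) if s[1]>150],greens(sc),caps(im))
cv2.imwrite('pics/i.png',cv2.resize(np.hstack([im[180:320,240:440],im[180:320,420:560]]),(800,330),interpolation=cv2.INTER_CUBIC))
s=monitor.read_state(); print(s['tool_pos'],s['opening'],s['force'])
E
```

```text
[([132.1, 155.8], [114, 154, 38, 5, 102]), ([41.7, 160.0], [17, 157, 50, 7, 135]), ([91.0, 157.7], [71, 156, 42, 5, 98]), ([449.6, 183.9], [445, 175, 13, 18, 152]), ([292.3, 266.4], [285, 258, 16, 18, 262]), ([289.3, 325.4], [281, 314, 18, 23, 364]), ([256.5, 329.1], [247, 318, 20, 23, 387])] [([443, 200, 17, 10, 145], [450.7, 204.6])] [([349.1, 201.4], array([0.685 , 0.1363, 0.039 ]), [17, 15, 123]), ([310.8, 239.6], array([0.5694, 0.2501, 0.039 ]), [15, 15, 171]), ([464.9, 276.9], array([ 0.461 , -0.2071,  0.039 ]), [15, 13, 135]), ([276.2, 301.3], array([0.3857, 0.3508, 0.039 ]), [15, 14, 169]), ([301.5, 300.4], array([0.3891, 0.2758, 0.039 ]), [14, 14, 163])]
[ 0.60065094 -0.19186601  0.23718114] 0.044358651314723566 [-0.02248959  0.62897871 -1.39875989]
```

arm_command:
  deltas:
    - [[0.3, -0.9, 0, 0, 0, 0], [0, 0, 0, 0, 0, 0], [0, 0, 0, 0, 0, 0], [0, 0, 0, 0, 0, 0]]

```text
t: 27.73
tool_pos: [0.6044, -0.2017, 0.2389]
orientation: [2.209, 2.233, 0.0]
force: [-0.3, -0.4, -2.6]
opening: 0.0442
gripper_force: 50.0
```

arm_command:
  deltas:
    - [[0, 0, -1, 0, 0, 0], [0, 0, -1, 0, 0, 0], [0, 0, -1, 0, 0, 0], [0, 0, 0, 0, 0, 0], [0, 0, 0, 0, 0, 0]]

```text
t: 28.15
tool_pos: [0.6034, -0.2016, 0.2068]
orientation: [-2.207, -2.231, 0.002]
force: [0.2, -0.4, -2.1]
opening: 0.0443
gripper_force: 50.0
```

arm_command:
  deltas:
    - [[0, 0, -1.5, 0, 0, 0], [0, 0, -2, 0, 0, 0], [0, 0, -2, 0, 0, 0], [0, 0, -1.5, 0, 0, 0], [0, 0, -0.8, 0, 0, 0], [0, 0, 0, 0, 0, 0], [0, 0, 0, 0, 0, 0]]

```text
t: 28.73
tool_pos: [0.6045, -0.2021, 0.1311]
orientation: [-2.21, -2.233, -0.0]
force: [0.5, 0.6, -2.3]
opening: 0.0445
gripper_force: 50.0
```

arm_command:
  deltas:
    - [[0, 0, -0.7, 0, 0, 0], [0, 0, -0.7, 0, 0, 0], [0, 0, 0, 0, 0, 0], [0, 0, 0, 0, 0, 0]]

```text
t: 29.07
tool_pos: [0.6041, -0.2019, 0.1164]
orientation: [-2.209, -2.233, 0.0]
force: [-0.8, 0.0, -1.6]
opening: 0.0444
gripper_force: 50.0
```

arm_command:
  deltas:
    - [[0, 0, -0.6, 0, 0, 0], [0, 0, -0.6, 0, 0, 0], [0, 0, -0.6, 0, 0, 0], [0, 0, 0, 0, 0, 0], [0, 0, 0, 0, 0, 0]]

```text
t: 29.48
tool_pos: [0.6038, -0.2018, 0.0977]
orientation: [-2.208, -2.232, 0.001]
force: [0.3, -0.3, -2.8]
opening: 0.0442
gripper_force: 50.0
```

arm_command:
  deltas:
    - [[0, 0, -0.3, 0, 0, 0], [0, 0, -0.3, 0, 0, 0], [0, 0, 0, 0, 0, 0], [0, 0, 0, 0, 0, 0]]

```text
t: 29.82
tool_pos: [0.6043, -0.2021, 0.0926]
orientation: [-2.209, -2.233, 0.0]
force: [0.5, 0.4, -2.8]
opening: 0.0439
gripper_force: 50.0
```

arm_command:
  deltas:
    - [[0, 0, -0.15, 0, 0, 0], [0, 0, -0.1, 0, 0, 0], [0, 0, 0, 0, 0, 0], [0, 0, 0, 0, 0, 0]]

```text
t: 30.15
tool_pos: [0.605, -0.2025, 0.0923]
orientation: [2.208, 2.232, 0.001]
force: [-4.3, 0.8, 8.9]
opening: 0.0436
gripper_force: 50.0
```

arm_command:
  deltas:
    - [[0, 0, 0, 0, 0, 0], [0, 0, 0, 0, 0, 0], [0, 0, 0, 0, 0, 0], [0, 0, 0, 0, 0, 0], [0, 0, 1, 0, 0, 0], [0, 0, 2, 0, 0, 0], [0, 0, 2.5, 0, 0, 0], [0, 0, 2.5, 0, 0, 0], [0, 0, 2, 0, 0, 0], [0, 2, 1, 0, 0, 0], [0, 3, 0, 0, 0, 0], [0, 3, 0, 0, 0, 0]]
  gripper: 0.2

```text
t: 31.15
tool_pos: [0.6052, -0.1222, 0.2026]
orientation: [2.21, 2.229, 0.002]
force: [0.4, 0.3, -1.0]
opening: 0.0557
gripper_force: 0.0
```

arm_command:
  deltas:
    - [[-1.5, 3.5, 0, 0, 0, 0], [-2, 3.5, 0, 0, 0, 0], [-2, 3.5, 0, 0, 0, 0], [-2, 3.5, 0, 0, 0, 0], [-2, 3.5, 0, 0, 0, 0], [-2, 3.5, 0, 0, 0, 0], [-2, 3.5, 0, 0, 0, 0], [-2, 3.5, 0, 0, 0, 0], [-2, 3.5, 0, 0, 0, 0], [-2, 3.5, 0, 0, 0, 0], [-1.5, 2.5, 0, 0, 0, 0], [0, 2, 0, 0, 0, 0]]

```text
t: 32.15
tool_pos: [0.392, 0.2753, 0.2014]
orientation: [-2.206, -2.236, -0.002]
force: [-0.1, -0.6, 0.0]
opening: 0.056
gripper_force: 0.0
```

```bash
python3 - <<'E'
from h import *
im=shot('top','t6.png'); sc=shot('scene','s6.png')
print([(c,s) for s,c in blobs(sc,(105,150,60),(125,255,255)) if s[1]>200],greens(sc))
for c in caps(im): print(c)
cv2.imwrite('pics/k.png',cv2.resize(im[170:320,330:530],(800,600),interpolation=cv2.INTER_CUBIC))
s=monitor.read_state(); print(s['tool_pos'],s['opening'],s['force'])
E
```

```text
[([292.3, 266.4], [285, 258, 16, 18, 263]), ([289.4, 325.3], [281, 314, 18, 23, 369]), ([256.5, 329.1], [247, 318, 20, 23, 387])] [([367, 279, 16, 11, 127], [374.5, 284.1])]
([349.3, 201.6], array([0.6844, 0.1357, 0.039 ]), [18, 15, 127])
([471.4, 224.5], array([ 0.6172, -0.2296,  0.039 ]), [18, 17, 238])
([310.8, 239.6], array([0.5694, 0.2501, 0.039 ]), [15, 15, 170])
[0.39356461 0.27556888 0.2011857 ] 0.05573629219486555 [ 0.28539867 -0.25492397  0.05613592]
```

View pics/k.png

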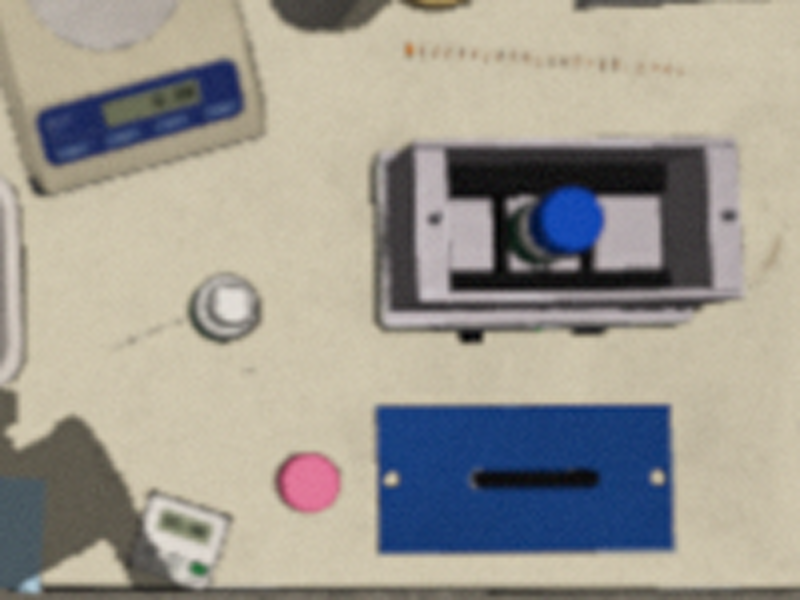

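The capped jar stands in the middle pocket (cap at crop (570,218)), jar A's mouth is still at (388,246), and the cover, timer and pink cap are unmoved. Now for the second cap.

arm_command:
  deltas:
    - [[-0.5, 0.1, -2, 0, 0, 0], [0, 0, -3, 0, 0, 0], [0, 0, -3, 0, 0, 0], [0, 0, -3, 0, 0, 0], [0, 0, -3, 0, 0, 0], [0, 0, -3, 0, 0, 0], [0, 0, -1.5, 0, 0, 0], [0, 0, -1, 0, 0, 0], [0, 0, -0.8, 0, 0, 0], [0, 0, 0, 0, 0, 0], [0, 0, 0, 0, 0, 0]]

```text
t: 33.17
tool_pos: [0.3902, 0.274, -0.0019]
orientation: [2.21, 2.233, 0.001]
force: [-0.7, -0.4, 0.4]
opening: 0.0556
gripper_force: 0.0
```

arm_command:
  deltas:
    - [[-0.1, 0.2, -0.8, 0, 0, 0], [0, 0, -0.5, 0, 0, 0], [0, 0, -0.3, 0, 0, 0], [0, 0, 0, 0, 0, 0], [0, 0, 0, 0, 0, 0]]

```text
t: 33.58
tool_pos: [0.3882, 0.2759, -0.0189]
orientation: [-2.209, -2.233, 0.001]
force: [-0.2, -0.4, 1.1]
opening: 0.0561
gripper_force: 0.0
```

arm_command:
  deltas:
    - [[0, 0, 0, 0, 0, 0], [0, 0, 0, 0, 0, 0], [0, 0, 0, 0, 0, 0], [0, 0, 0, 0, 0, 0], [0, 0, 0, 0, 0, 0], [0, 0, 0, 0, 0, 0]]
  gripper: -0.5
  squeeze: 50

```text
t: 34.08
tool_pos: [0.3886, 0.2761, -0.0185]
orientation: [2.209, 2.233, 0.001]
force: [0.2, -0.1, 2.2]
opening: 0.0444
gripper_force: 50.0
```

arm_command:
  deltas:
    - [[0, 0, 1, 0, 0, 0], [0, 0, 2, 0, 0, 0], [0, 0, 3, 0, 0, 0], [0, 0, 3, 0, 0, 0], [0, 0, 3, 0, 0, 0], [0, 0, 2, 0, 0, 0], [0, 0, 1, 0, 0, 0], [0, 0, 0, 0, 0, 0]]

```text
t: 34.75
tool_pos: [0.3901, 0.2768, 0.1344]
orientation: [2.208, 2.232, 0.008]
force: [-0.1, -0.8, 0.4]
opening: 0.0448
gripper_force: 50.0
```

arm_command:
  deltas:
    - [[1, -1.6, 0, 0, 0, 0], [2, -3, 0, 0, 0, 0], [2, -3.2, 0, 0, 0, 0], [2, -3.2, 0, 0, 0, 0], [2, -3.2, 0, 0, 0, 0], [2, -3.2, 0, 0, 0, 0], [2, -3.2, 0, 0, 0, 0], [1.8, -2.8, 0, 0, 0, 0], [1, -1.5, 0, 0, 0, 0], [0, 0, 0, 0, 0, 0], [0, 0, 0, 0, 0, 0], [0, 0, 0, 0, 0, 0]]

```text
t: 35.75
tool_pos: [0.5451, 0.0275, 0.1295]
orientation: [-2.208, -2.231, 0.003]
force: [0.6, 1.0, 0.3]
opening: 0.0445
gripper_force: 50.0
```

```bash
python3 - <<'E'
from h import *
sc=shot('scene','s7.png'); print(greens(sc)); s=monitor.read_state(); print(s['tool_pos'],s['opening'])
print([(c,s) for s,c in blobs(sc,(105,150,60),(125,255,255)) if s[1]>200]); print(proj('scene',s['tool_pos']+[0,0,.038]))
E
```

```text
[]
[0.54520777 0.02785526 0.12997394] 0.044495410280062576
[([292.3, 266.4], [285, 258, 16, 18, 263]), ([256.5, 329.1], [247, 318, 20, 23, 386])]
(np.float64(377.9660736209682), np.float64(233.0846314282862))
```

arm_command:
  deltas:
    - [[0.3, 0, -1.5, 0, 0, 0], [0, 0, -1.5, 0, 0, 0], [0, 0, -1, 0, 0, 0], [0, 0, 0, 0, 0, 0], [0, 0, 0, 0, 0, 0]]

```text
t: 36.22
tool_pos: [0.5484, 0.0277, 0.0906]
orientation: [-2.207, -2.233, 0.002]
force: [-0.8, -0.0, 0.3]
opening: 0.0444
gripper_force: 50.0
```

arm_command:
  deltas:
    - [[0, 0, -0.5, 0, 0, 0], [0, 0, -0.5, 0, 0, 0], [0, 0, -0.5, 0, 0, 0], [0, 0, -0.5, 0, 0, 0], [0, 0, -0.2, 0, 0, 0], [0, 0, 0, 0, 0, 0], [0, 0, 0, 0, 0, 0]]

```text
t: 36.8
tool_pos: [0.5493, 0.0269, 0.0691]
orientation: [-2.209, -2.233, 0.0]
force: [-0.4, -0.5, -1.3]
opening: 0.0449
gripper_force: 50.0
```

arm_command:
  deltas:
    - [[0, 0, -0.5, 0, 0, 0], [0, 0, -0.5, 0, 0, 0], [0, 0, -0.5, 0, 0, 0], [0, 0, -0.3, 0, 0, 0], [0, 0, 0, 0, 0, 0], [0, 0, 0, 0, 0, 0]]

```text
t: 37.3
tool_pos: [0.549, 0.027, 0.0507]
orientation: [-2.209, -2.233, 0.001]
force: [0.4, -1.1, -0.2]
opening: 0.0449
gripper_force: 50.0
```

arm_command:
  deltas:
    - [[0, 0, -0.3, 0, 0, 0], [0, 0, -0.2, 0, 0, 0], [0, 0, 0, 0, 0, 0], [0, 0, 0, 0, 0, 0]]

```text
t: 37.63
tool_pos: [0.5496, 0.0268, 0.0463]
orientation: [2.209, 2.233, 0.0]
force: [1.1, -1.2, 1.0]
opening: 0.0448
gripper_force: 50.0
```

arm_command:
  deltas:
    - [[0, 0, -0.2, 0, 0, 0], [0, 0, -0.1, 0, 0, 0], [0, 0, 0, 0, 0, 0], [0, 0, 0, 0, 0, 0]]

```text
t: 37.97
tool_pos: [0.5502, 0.0265, 0.0442]
orientation: [2.209, 2.232, 0.001]
force: [-1.2, -3.0, 6.9]
opening: 0.0444
gripper_force: 50.0
```

Contact as before; I'll finish the push.

arm_command:
  deltas:
    - [[0, 0, -0.15, 0, 0, 0], [0, 0, -0.1, 0, 0, 0], [0, 0, 0, 0, 0, 0], [0, 0, 0, 0, 0, 0]]

```text
t: 38.3
tool_pos: [0.5506, 0.0263, 0.0426]
orientation: [2.208, 2.232, 0.002]
force: [-3.1, -4.6, 11.3]
opening: 0.0447
gripper_force: 50.0
```

arm_command:
  deltas:
    - [[0, 0, -0.15, 0, 0, 0], [0, 0, 0, 0, 0, 0], [0, 0, 0, 0, 0, 0]]

```text
t: 38.55
tool_pos: [0.5506, 0.0263, 0.0416]
orientation: [2.208, 2.232, 0.001]
force: [-5.4, -3.3, 16.1]
opening: 0.0444
gripper_force: 50.0
```

arm_command:
  deltas:
    - [[0, 0, -0.1, 0, 0, 0], [0, 0, 0, 0, 0, 0], [0, 0, 0, 0, 0, 0]]

```text
t: 38.8
tool_pos: [0.5507, 0.0262, 0.0415]
orientation: [2.208, 2.232, 0.001]
force: [-8.8, -3.5, 24.7]
opening: 0.0447
gripper_force: 50.0
```

arm_command:
  deltas:
    - [[0, 0, -0.1, 0, 0, 0], [0, 0, 0, 0, 0, 0], [0, 0, 0, 0, 0, 0]]

```text
t: 39.05
tool_pos: [0.5509, 0.0262, 0.0415]
orientation: [2.208, 2.231, 0.002]
force: [-13.2, -3.7, 32.6]
opening: 0.0447
gripper_force: 50.0
```

arm_command:
  deltas:
    - [[0, 0, 0.5, 0, 0, 0], [0, 0, 0.5, 0, 0, 0], [0, 0, 1.5, 0, 0, 0], [0, 0, 2.5, 0, 0, 0], [0, 0, 3, 0, 0, 0], [0, 0, 3, 0, 0, 0], [0, 0, 3, 0, 0, 0], [0, 0, 3, 0, 0, 0], [0, 0, 2, 0, 0, 0], [0, 0, 1, 0, 0, 0], [0, 0, 0, 0, 0, 0]]

```text
t: 39.97
tool_pos: [0.5506, 0.0271, 0.2395]
orientation: [2.208, 2.232, 0.004]
force: [0.2, -0.1, -2.5]
opening: 0.0447
gripper_force: 50.0
```

arm_command:
  deltas:
    - [[0.4, -1, 0, 0, 0, 0], [1, -2.5, 0, 0, 0, 0], [1, -3, 0, 0, 0, 0], [1, -3, 0, 0, 0, 0], [1, -3, 0, 0, 0, 0], [0.6, -2.5, 0, 0, 0, 0], [0.3, -1.5, 0, 0, 0, 0], [0, 0, 0, 0, 0, 0], [0, 0, 0, 0, 0, 0], [0, 0, 0, 0, 0, 0]]

```text
t: 40.8
tool_pos: [0.6018, -0.1372, 0.2359]
orientation: [-2.208, -2.232, 0.001]
force: [0.1, 1.0, -2.2]
opening: 0.0445
gripper_force: 50.0
```

```bash
python3 - <<'E'
from h import *
im=shot('top','t8.png'); sc=shot('scene','s8.png')
print([(c,s) for s,c in blobs(sc,(105,150,60),(125,255,255)) if s[1]>165],greens(sc))
s=monitor.read_state(); print(s['tool_pos'],s['opening'],s['force'])
E
```

```text
[([292.3, 266.4], [285, 258, 16, 18, 263]), ([256.5, 329.1], [247, 318, 20, 23, 387])] []
[ 0.60217245 -0.13676486  0.23683045] 0.04464053663093306 [-0.375142    0.59039982 -2.21826121]
```

arm_command:
  deltas:
    - [[0.1, -0.2, -1.5, 0, 0, 0], [0, 0, -2, 0, 0, 0], [0, 0, -2.5, 0, 0, 0], [0, 0, -2, 0, 0, 0], [0, 0, -1.5, 0, 0, 0], [0, 0, -1, 0, 0, 0], [0, 0, 0, 0, 0, 0], [0, 0, 0, 0, 0, 0]]

```text
t: 41.57
tool_pos: [0.6031, -0.1394, 0.1322]
orientation: [-2.208, -2.234, 0.0]
force: [-0.6, -0.0, -2.7]
opening: 0.0444
gripper_force: 50.0
```

arm_command:
  deltas:
    - [[0, 0, -0.7, 0, 0, 0], [0, 0, -0.6, 0, 0, 0], [0, 0, 0, 0, 0, 0], [0, 0, 0, 0, 0, 0]]

```text
t: 41.9
tool_pos: [0.6032, -0.1398, 0.1189]
orientation: [-2.209, -2.233, 0.0]
force: [-0.5, -0.3, -1.9]
opening: 0.0441
gripper_force: 50.0
```

arm_command:
  deltas:
    - [[0, 0, -0.6, 0, 0, 0], [0, 0, -0.6, 0, 0, 0], [0, 0, -0.6, 0, 0, 0], [0, 0, 0, 0, 0, 0], [0, 0, 0, 0, 0, 0]]

```text
t: 42.32
tool_pos: [0.6028, -0.1399, 0.1002]
orientation: [-2.208, -2.232, 0.001]
force: [-0.6, -0.2, -1.8]
opening: 0.0446
gripper_force: 50.0
```

arm_command:
  deltas:
    - [[0, 0, -0.4, 0, 0, 0], [0, 0, -0.4, 0, 0, 0], [0, 0, 0, 0, 0, 0], [0, 0, 0, 0, 0, 0]]

```text
t: 42.65
tool_pos: [0.6031, -0.14, 0.0928]
orientation: [-2.209, -2.233, 0.001]
force: [0.5, 0.0, -1.7]
opening: 0.0445
gripper_force: 50.0
```

arm_command:
  deltas:
    - [[0, 0, -0.15, 0, 0, 0], [0, 0, -0.1, 0, 0, 0], [0, 0, 0, 0, 0, 0], [0, 0, 0, 0, 0, 0]]

```text
t: 42.98
tool_pos: [0.6038, -0.1403, 0.0917]
orientation: [2.209, 2.233, 0.001]
force: [-2.0, -0.1, 4.6]
opening: 0.0449
gripper_force: 50.0
```

arm_command:
  deltas:
    - [[0, 0, 0, 0, 0, 0], [0, 0, 0, 0, 0, 0], [0, 0, 0, 0, 0, 0], [0, 0, 0, 0, 0, 0], [0, 0, 1, 0, 0, 0], [0, 0, 2, 0, 0, 0], [0, 0, 2.5, 0, 0, 0], [0, 0, 2.5, 0, 0, 0], [0, 0, 2, 0, 0, 0], [-1, 2, 1, 0, 0, 0], [-2, 3, 0, 0, 0, 0], [-2, 3, 0, 0, 0, 0]]
  gripper: 0.2

```text
t: 43.98
tool_pos: [0.5538, -0.06, 0.2027]
orientation: [2.21, 2.23, 0.003]
force: [-0.1, 0.2, -0.7]
opening: 0.056
gripper_force: 0.0
```

arm_command:
  deltas:
    - [[-2, 3, 0, 0, 0, 0], [-2, 3, 0, 0, 0, 0], [-2, 3, 0, 0, 0, 0], [-2, 3, 0, 0, 0, 0], [-2, 3, 0, 0, 0, 0], [-2, 3, 0, 0, 0, 0], [0, 0, 0, 0, 0, 0]]

```text
t: 44.57
tool_pos: [0.4308, 0.1243, 0.2017]
orientation: [-2.204, -2.237, -0.003]
force: [-0.5, -0.7, 0.4]
opening: 0.056
gripper_force: 0.0
```

```bash
python3 - <<'E'
from h import *
im=shot('top','t9.png'); sc=shot('scene','s9.png')
print([(c,s) for s,c in blobs(sc,(105,150,60),(125,255,255)) if s[1]>165],greens(sc))
s=monitor.read_state(); print(s['tool_pos'],s['opening'],s['force'])
cv2.imwrite('pics/l.png',cv2.resize(im[190:310,410:570],(800,600),interpolation=cv2.INTER_CUBIC))
m=cv2.inRange(cv2.cvtColor(im,cv2.COLOR_BGR2HSV),(105,150,60),(125,255,255)); m[:,:430]=0;m[250:]=0;m[:205]=0;m[:,520:]=0
n,_,st,c=cv2.connectedComponentsWithStats(m)
for i in range(1,n): print(st[i],onz('top',*c[i],.149),onz('top',*c[i],.156))
E
```

```text
[([292.3, 266.4], [285, 258, 16, 18, 262]), ([256.5, 329.1], [247, 318, 20, 23, 387])] []
[0.43317691 0.12101642 0.20173238] 0.05569271865556264 [ 0.41650978 -0.57970324  1.20836569]
[443 216  16  18 226] [ 0.60279837 -0.13769461  0.149     ] [ 0.60195183 -0.1359514   0.156     ]
[463 216  18  17 240] [ 0.60386833 -0.19701701  0.149     ] [ 0.60301585 -0.19494464  0.156     ]
```

View pics/l.png

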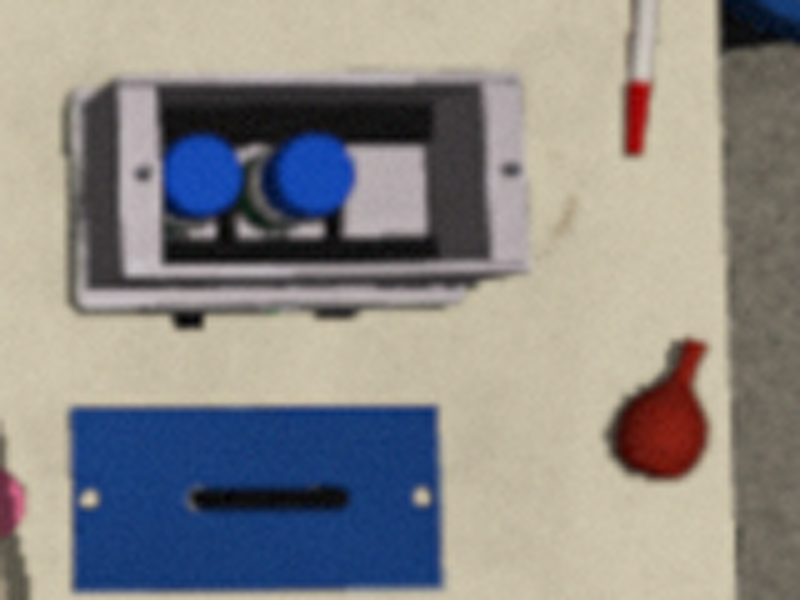

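Both capped jars stand in their pockets (caps at crop (202,175) and (312,174)) and the cover is still where I left it. Next step is fetching the cover.

arm_command:
  deltas:
    - [[-0.9, -2, 0, 0, 0, 0], [0, -3.5, 0, 0, 0, 0], [0, -3.5, 0, 0, 0, 0], [0, -3.5, 0, 0, 0, 0], [0, -3.5, 0, 0, 0, 0], [0, -3.5, 0, 0, 0, 0], [0, -3.5, 0, 0, 0, 0], [0, -3.5, 0, 0, 0, 0], [0, -3, 0, 0, 0, 0], [0, -2.3, 0, 0, 0, 0], [0, 0, 0, 0, 0, 0], [0, 0, 0, 0, 0, 0]]

```text
t: 45.67
tool_pos: [0.424, -0.2002, 0.2008]
orientation: [-2.214, -2.229, 0.0]
force: [-0.7, -0.5, 0.2]
opening: 0.0561
gripper_force: 0.0
```

arm_command:
  deltas:
    - [[0, 0, -2, 0, 0, 0], [0, 0, -3, 0, 0, 0], [0, 0, -3, 0, 0, 0], [0, 0, -3, 0, 0, 0], [0, 0, -3, 0, 0, 0], [0, 0, -2.5, 0, 0, 0], [0, 0, -1.5, 0, 0, 0], [0, 0, -1, 0, 0, 0], [0, 0, -0.7, 0, 0, 0], [0, 0, 0, 0, 0, 0], [0, 0, 0, 0, 0, 0]]

```text
t: 46.58
tool_pos: [0.425, -0.1982, 0.0044]
orientation: [2.209, 2.233, 0.0]
force: [-0.2, -0.5, -0.2]
opening: 0.0557
gripper_force: 0.0
```

arm_command:
  deltas:
    - [[0, -0.2, -0.8, 0, 0, 0], [0, 0, -0.6, 0, 0, 0], [0, 0, 0, 0, 0, 0], [0, 0, 0, 0, 0, 0]]

```text
t: 46.92
tool_pos: [0.4241, -0.2, -0.0106]
orientation: [-2.209, -2.233, 0.0]
force: [0.1, -0.1, -0.4]
opening: 0.0558
gripper_force: 0.0
```

arm_command:
  deltas:
    - [[0, 0, 0, 0, 0, 0], [0, 0, 0, 0, 0, 0], [0, 0, 0, 0, 0, 0], [0, 0, 0, 0, 0, 0], [0, 0, 0, 0, 0, 0], [0, 0, 0, 0, 0, 0], [0, 0, 0, 0, 0, 0], [0, 0, 0, 0, 0, 0], [0, 0, 0, 0, 0, 0]]
  gripper: -1
  squeeze: 50

```text
t: 47.67
tool_pos: [0.4243, -0.2001, -0.0103]
orientation: [-2.209, -2.233, 0.0]
force: [-1.4, 0.0, 1.9]
opening: 0.0126
gripper_force: 50.0
```

arm_command:
  deltas:
    - [[0, 0, 1, 0, 0, 0], [0, 0, 2, 0, 0, 0], [0, 0, 3, 0, 0, 0], [0, 0, 3, 0, 0, 0], [0, 0, 3, 0, 0, 0], [0, 0, 3, 0, 0, 0], [0, 0, 2.5, 0, 0, 0], [0, 0, 2, 0, 0, 0], [0, 0, 1, 0, 0, 0], [0, 0, 0, 0, 0, 0]]

```text
t: 48.5
tool_pos: [0.4257, -0.2008, 0.1976]
orientation: [2.206, 2.23, 0.002]
force: [0.2, 0.4, -2.8]
opening: 0.0127
gripper_force: 50.0
```

arm_command:
  deltas:
    - [[0.8, 0, 0, 0, 0, 0], [1.6, 0, 0, 0, 0, 0], [2, 0, 0, 0, 0, 0], [2, 0, 0, 0, 0, 0], [2, 0, 0, 0, 0, 0], [2, 0, 0, 0, 0, 0], [2, 0, 0, 0, 0, 0], [2, 0, 0, 0, 0, 0], [2, 0, 0, 0, 0, 0], [1, 0, 0, 0, 0, 0], [0.5, 0, 0, 0, 0, 0], [0, 0, 0, 0, 0, 0]]

```text
t: 49.5
tool_pos: [0.6032, -0.1993, 0.1917]
orientation: [-2.206, -2.231, 0.002]
force: [-0.6, -0.4, -2.8]
opening: 0.0124
gripper_force: 50.0
```

arm_command:
  deltas:
    - [[0, 0, 0, 0, 0, 0], [0, 0, 0, 0, 0, 0], [0, 0, 0, 0, 0, 0]]

```text
t: 49.75
tool_pos: [0.6028, -0.2001, 0.1945]
orientation: [-2.21, -2.233, 0.0]
force: [-0.3, 0.2, -2.8]
opening: 0.0125
gripper_force: 50.0
```

arm_command:
  deltas:
    - [[0.1, 0, -1, 0, 0, 0], [0, 0, -1, 0, 0, 0], [0, 0, 0, 0, 0, 0], [0, 0, 0, 0, 0, 0], [0, 0, 0, 0, 0, 0]]

```text
t: 50.17
tool_pos: [0.6041, -0.2, 0.1744]
orientation: [-2.209, -2.233, 0.0]
force: [0.5, 0.1, -2.2]
opening: 0.0123
gripper_force: 50.0
```

arm_command:
  deltas:
    - [[0, 0, -0.5, 0, 0, 0], [0, 0, -0.5, 0, 0, 0], [0, 0, 0, 0, 0, 0], [0, 0, 0, 0, 0, 0]]

```text
t: 50.5
tool_pos: [0.604, -0.1999, 0.164]
orientation: [-2.209, -2.233, 0.001]
force: [0.7, -0.1, -3.1]
opening: 0.0122
gripper_force: 50.0
```

arm_command:
  deltas:
    - [[0, 0, -0.3, 0, 0, 0], [0, 0, -0.3, 0, 0, 0], [0, 0, -0.3, 0, 0, 0], [0, 0, 0, 0, 0, 0], [0, 0, 0, 0, 0, 0]]

```text
t: 50.92
tool_pos: [0.6042, -0.2, 0.1553]
orientation: [-2.209, -2.233, 0.0]
force: [0.2, 0.2, -2.1]
opening: 0.0126
gripper_force: 50.0
```

Free over both pins. Down to the rim.

arm_command:
  deltas:
    - [[0, 0, -0.4, 0, 0, 0], [0, 0, -0.4, 0, 0, 0], [0, 0, -0.25, 0, 0, 0], [0, 0, 0, 0, 0, 0], [0, 0, 0, 0, 0, 0]]

```text
t: 51.33
tool_pos: [0.6041, -0.2, 0.1447]
orientation: [-2.209, -2.233, 0.0]
force: [-0.0, -0.4, -3.4]
opening: 0.0122
gripper_force: 50.0
```

arm_command:
  deltas:
    - [[0, 0, -0.2, 0, 0, 0], [0, 0, 0, 0, 0, 0], [0, 0, 0, 0, 0, 0]]

```text
t: 51.58
tool_pos: [0.6044, -0.2001, 0.1432]
orientation: [-2.209, -2.233, 0.0]
force: [0.9, -0.9, -3.6]
opening: 0.0126
gripper_force: 50.0
```

arm_command:
  deltas:
    - [[0, 0, -0.15, 0, 0, 0], [0, 0, 0, 0, 0, 0], [0, 0, 0, 0, 0, 0]]

```text
t: 51.83
tool_pos: [0.6047, -0.2002, 0.1428]
orientation: [2.209, 2.233, 0.001]
force: [-3.4, 0.9, 5.2]
opening: 0.0127
gripper_force: 50.0
```

arm_command:
  deltas:
    - [[0, 0, 0, 0, 0, 0], [0, 0, 0, 0, 0, 0], [0, 0, 0, 0, 0, 0], [0, 0, 0, 0, 0, 0], [0, 0, 0, 0, 0, 0], [0, 0, 2, 0, 0, 0], [0, 0, 2.5, 0, 0, 0], [0, 0, 2.5, 0, 0, 0], [0, 0, 2, 0, 0, 0], [-1, 2, 0, 0, 0, 0], [-2, 3, 0, 0, 0, 0], [-2, 3, 0, 0, 0, 0]]
  gripper: 0.2

```text
t: 52.83
tool_pos: [0.5541, -0.1199, 0.2318]
orientation: [2.211, 2.231, 0.001]
force: [-0.2, 0.8, -0.4]
opening: 0.0558
gripper_force: 0.0
```

arm_command:
  deltas:
    - [[-2, 3, 0, 0, 0, 0], [-2, 3, 0, 0, 0, 0], [-2, 3, 0, 0, 0, 0], [-2, 3, 0, 0, 0, 0], [-2, 3, 0, 0, 0, 0], [-2, 3, 0, 0, 0, 0], [0, 0, 0, 0, 0, 0], [0, 0, 0, 0, 0, 0]]

```text
t: 53.5
tool_pos: [0.434, 0.0613, 0.2322]
orientation: [2.205, 2.236, 0.002]
force: [0.5, -0.1, -0.0]
opening: 0.056
gripper_force: 0.0
```

```bash
python3 - <<'E'
from h import *
im=shot('top','t10.png'); sc=shot('scene','s10.png')
a=cv2.resize(im[190:280,410:530],(480,360),interpolation=cv2.INTER_CUBIC);b=cv2.resize(sc[200:350,180:400],(480,327),interpolation=cv2.INTER_CUBIC)
v=np.vstack([a,b[:240]]) ; cv2.imwrite('pics/m.png',v)
i0=cv2.imread('pics/top0.png')
for i in (i0,im):
    m=cv2.inRange(cv2.cvtColor(i,cv2.COLOR_BGR2HSV),(100,120,50),(130,255,255)); m[:,:420]=0;m[:190]=0;m[260:]=0
    c=max(cv2.findContours(m,0,2)[0],key=cv2.contourArea); print(cv2.boundingRect(c),cv2.contourArea(c),cv2.moments(m,True)['m10']/m.astype(bool).sum(),cv2.moments(m,True)['m01']/m.astype(bool).sum())
print(monitor.read_state()['t'],monitor.read_state()['tool_pos'])
E
```

```text
(434, 205, 82, 41) 3103.0 482.70705846713116 222.1511663132384
(434, 205, 82, 40) 3101.5 482.6691774630913 222.12654413980115
53.6 [0.43476109 0.05968237 0.23189884]
```

View pics/m.png

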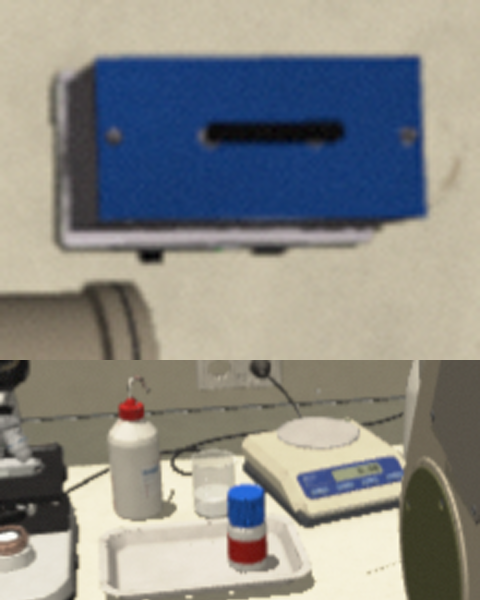

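The cover's outline is within 0.1 px of where it started, with pins showing through both holes (crop (114,136) and (408,135)). The finished jar stands in the tray. I'm handing in.

```bash
python3 -c "
from h import *
print(ticket.close_job())"
```

```text
the job is handed in; nothing more can be done
None
```

I handed in the finished changeover at about 54 s of the 210 s limit: both fresh jars are capped and in the carrier, the one finished jar is in the tray, and the cover is back on its pins; the hand-in returned no verdict.

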